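# Light from the charger to its holder, switched on

## Task

Lift the small cupboard light out of its black charging dock by its short ends, set it down upright on the open worktop clear of dock and holder, and take it again by its long sides. Seat it flat in the wooden holder (either way round), let go, and then with a fingertip slide the sunken switch in its top all the way to the end with the black line, so that it is on. Do not drop the light, and leave the other things on the worktop where they are.

Things in the scene. Friction and masses are not known exactly. Their poses are not given: they have to be found in the camera images.
- light: cupboard light: grey block with a white band round it, 46 (own x, width) x 66 (own y, length) x 38 mm (z), about 0.2 kg, loose. Origin: centre of its underside; z up. Grip it by its ends (66 mm apart) or its long sides (46 mm apart). A slot 34 mm wide (x) and 54 mm long (y), with 6 mm walls round it, is sunk 7 mm into its top (slot floor 31 mm above the underside). A short black line on the rim at the +y end marks on. It starts in the dock, lengthwise with it
- switch (a joint): the slide switch in the slot: m along the light's own +y, 0 = off (start, within 2 mm), 0.014 = fully on, against the slot's end at the black line. No spring: it stays where it is left; about 1 N moves it. Off, it leaves 32 mm of empty slot on its -y side for a fingertip that pushes it towards +y
- switch_top (a point): middle of the switch's top: a black ribbed nub 12 mm (x) x 8 mm (y), standing 7 mm from the slot floor, flush with the light's top (38 mm above its underside). The nub's -y face, the one to push, is 4 mm from this point. Axes as the light's
- dock: black charging dock, fixed, 66 (x) x 86 (y) x 44 mm. Origin: centre of its underside on the worktop; the light sits lengthwise along its y, on its floor 6 mm up. Cheeks along both long sides rise to the light's top, so that only its ends are free for fingers; there only a lip 4 mm high (to 10 mm above the worktop), up to 40 mm from the middle
- holder: wooden holder, fixed, 70 (x) x 94 (y) x 44 mm. Origin: centre of its underside on the worktop. Its y is the light's lengthwise direction. Cheeks at both ends (inner faces 74 mm apart, to 44 mm high) leave the light 4 mm to spare at each end; the long sides are open for fingers but for a 4 mm lip (to 10 mm above the worktop, 52 mm apart, 60 mm over the outside)
- holder_seat (a point): centre of the holder's floor, 6 mm above the worktop: where the centre of the light's underside belongs. Axes as the holder's
- match_box: match box lying flat, 58x110x22 mm, bystander; origin at the centre of its underside
- tumbler_a: clear tumbler 81 mm across, 91 mm high, bystander; origin at the centre of its foot
- tumbler_b: a second such tumbler, bystander
- jar_olives: jar with dark lid, 71 mm across, 110 mm high, bystander; origin at the centre of its foot
- mini_bitters: small bottle 48 mm across, 152 mm high, bystander; origin at the centre of its foot
There are look-alikes about, which are no part of the job. There is more than one size of the light; the job needs the larger.

How it is judged:
On the way, in this order (a step that is already met when the one before it is completed fails the run):
1. the light stands released on the worktop, upright, clear of dock and holder (contact force between the fingers and light below 0.05 N and height (world z) of light below 0.012 m and angle between light's own z axis and vertical below 0.1 rad and linear speed of light below 0.02 m/s and horizontal distance between light and dock above 0.075 m and horizontal distance between light and holder above 0.075 m), for 0.2 s.
2. the light sits in the holder, released, its switch still off (horizontal distance between light and holder_seat below 0.008 m and z of light in the frame of holder_seat between -0.003 and 0.003 m and angle between the y axis of light and the y axis of holder, either way round below 0.18 rad and angle between light's own z axis and vertical below 0.08 rad and contact force between the fingers and light below 0.05 N and linear speed of light below 0.02 m/s and value of joint switch below 0.005 m), for 0.2 s.
At the end, for the whole second after the job is handed in: The light sits flat in the holder (centre within 8 mm of the seat's, height within 3 mm, lengthwise within 0.18 rad either way round), released and at rest, and its switch is on (11 mm or more of the 14 mm) (horizontal distance between light and holder_seat below 0.008 m and z of light in the frame of holder_seat between -0.003 and 0.003 m and angle between the y axis of light and the y axis of holder, either way round below 0.18 rad and angle between light's own z axis and vertical below 0.08 rad and contact force between the fingers and light below 0.05 N and linear speed of light below 0.02 m/s and value of joint switch above 0.011 m); the robot touches nothing.
It fails at once if a bystander (match box, tumblers, olive jar, small bottle) is shifted by more than 30 mm (distance of any of match_box, tumbler_a, tumbler_b, jar_olives, mini_bitters from where it was at the start of the episode above 0.03 m).
It fails at once if the light is let go in the air (height (world z) of light above 0.06 m and contact force between the fingers and light below 0.01 N).
It also fails if it takes over 64 s, if anything falls off the work surface, if the arm or the gripper's body presses on something with over 40 N, if the wrist force passes 120 N, or if a joint passes its speed limit or range.

## Robot

A 6-joint arm with a two-finger parallel gripper is mounted at the origin on a cart in front of the work surface, level with it; the furniture and walls round the work are solid. World frame = base frame: x ahead of the robot, y to its left, z up, the work surface at z = 0. Lengths are in m, angles in rad, forces in N, time in s.
With the tool pointing down it reaches from about 0.3 to 0.875 m from the base axis. Payload 6.4 kg.
Tool frame: the origin (TCP) lies midway between the tips of the shut fingers; the grasp point (between the pads) lies ctrl.grip_depth behind it (ctrl.grip_depth is the distance from the TCP to the grasp point, in m); x points along the fingers, y is the direction in which the jaws open and shut, and the axes are right-handed (so a half turn about x gives the same grasp; the last joint's range is limited). The gripper opens to 85 mm and grips with 20 to 120 N. Pads are 22 mm wide; open, the fingers measure 114 mm over their backs; the gripper's body (76 mm by 85 mm) begins 54 mm behind the grasp point. The pads swing forward as they close: fully open they stand 13 mm farther back than shut.
Start: joints at [1.121, 0.181, 1.607, -0, 1.354, -0.206], TCP at [0.139, 0.558, 0.208] pointing down, gripper open.
Joint ranges: [-2.99, 2.99], [-0.89, 2.07], [0.3, 2.58], [-1.14, 4.28], [0, 2.63], [-3.12, 3.12]. Speed limits (rad/s): [2.57, 2.57, 3.01, 3.14, 3.14, 3.14].

## Interface

Orientations are given as a unit quaternion [w, x, y, z].
In Python, from bench import ctrl gives the robot as it stands.
- The arm moves only by the tool carry_out, never from a script. Its argument "motion" is one flat list of numbers, 7 for each row, row after row: the turn, a rotation vector about the tool's x, y, z in degrees, then the shift along the tool's x, y, z in m, then the gripper's target within -1 to 1 (shut at 1, half-way at 0, fully open at -1). A call has 1 to 10 rows; each row shifts and turns the pose as measured when the row begins, along the tool's axes as they then stand; what a row does not reach is not made up. A row lasts 1/10 s, in which the tool goes at most 50 mm and 8.59 degrees, less where a joint would pass 70% of its speed; a pose out of reach is approached as far as the arm can. A call with a gripper value outside its range is refused whole. The fingers move at their own pace and stop on an object; the grip force is fixed at half the most. Time passes only in rows, so rows that do not move let the fingers close. It gives the time, the measured TCP pose, the force and the opening at its end, in the units of the state.
- ctrl.get_obs(): the state, without advancing time (a new reading comes with each control period).
- ctrl.camera(name): name is "scene" or "top"; returns the picture (384x512x3 uint8, blue, green, red); there is no depth.
- ctrl.camera_params(name): a dict with "mtx" (3x3 intrinsics, pixels), "pose" (4x4, takes a point from camera to world coordinates). Camera axes: x right, y down, z forward; pixel columns grow to the right and rows downward; lengths in m; the calibration is good to about 2 mm. A picture is of the moment at which its call begins. camera_params takes no time and is no camera call.
- ctrl.hand_in(): hands the job in, once; it reports no verdict.
Trained networks look in the newest picture that a camera, given by its name, has taken for a name from the list of things; names that differ only in an ending like _2 or _b are one class to them, and where a whole thing is asked for, a point or a joint stands for the part that bears it (a point fixed in the world has none). Each returns a list of dicts, best first, with "conf" (0 to 1); they miss things now and then, are a little off and sometimes report something else, mostly with a low value. They report only what shows in the picture. A call takes as long as a camera call. They do not tell look-alikes from the thing itself.
- ctrl.boxes_of(camera, thing): "point" ([x, y, z] in m, in the coordinates of the camera as it stood for that picture, good to about 4 mm: the middle of the surface that is visible of it).
- ctrl.trace(camera, thing): "pixels" (384x512 bool, what is visible of it).
- ctrl.landmark_of(camera, thing): "point" ([x, y, z] in m, in the coordinates of the camera as it stood for that picture, good to about 4 mm: a listed point, or the origin of a listed thing).
The state is a dict: "time_s": time; "q": joint angles; "dq": joint speeds; "joint_efforts": joint torques, N m; "eef_pos": TCP position; "eef_rot": TCP orientation; "wrist_force": force on the tool from outside, world axes, zero at the start; "torque": the same for the moment, N m; "opening": opening from 0.0 (shut) to 1.0 (fully open).
Only numpy, scipy, OpenCV 4.12 (cv2) and the standard library are available. Lean on these libraries where they do the work, as an engineer would, in place of code of your own. Each camera call takes 0.05 s, during which the arm holds its last target. There are 200 camera calls.

## Working session

There is one attempt and no reset: what is moved stays moved. The work goes in short steps, Python scripts to look and compute and a tool call to move; the robot and the scene stay as the last step left them, time stands still between calls to the robot, and variables do not carry over. Pictures are saved under pics/ and viewed, about 8 in all and at most 12, crops included, and the job is handed in when it is done.

Besides the shell and the picture viewer there is one more tool, called after ">>>" as name(argument=value, ...) on one line, values as JSON. carry_out: Moves the arm, as the interface text tells. Its arguments: {"type":"object","properties":{"motion":{"type":"array"}},"required":["motion"]}

```bash
ls; mkdir -p pics; cat > h.py <<'E'
import numpy as np, cv2
from scipy.spatial.transform import Rotation as R
from bench import ctrl
def w(cam,p):
    P=np.array(ctrl.camera_params(cam)["pose"]); return P[:3,:3]@np.array(p)+P[:3,3]
def proj(cam,X):
    d=ctrl.camera_params(cam);P=np.linalg.inv(np.array(d["pose"]));c=P[:3,:3]@np.array(X)+P[:3,3];u=np.array(d["mtx"])@c;return u[:2]/u[2]
def ray(cam,uv,z):
    d=ctrl.camera_params(cam);P=np.array(d["pose"]);r=P[:3,:3]@np.linalg.solve(np.array(d["mtx"]),[uv[0],uv[1],1.]);o=P[:3,3];return o+r*(z-o[2])/r[2]
E
python3 - <<'E'
from h import *
np.set_printoptions(precision=4,suppress=True)
for c in("scene","top"):
    cv2.imwrite(f"pics/{c}0.png",ctrl.camera(c)); print(c,ctrl.camera_params(c))
    for t in["light","dock","holder","holder_seat","switch_top","match_box","tumbler_a","jar_olives","mini_bitters"]:
        print(t,[(np.round(w(c,d["point"]),3),round(d["conf"],2)) for d in ctrl.landmark_of(c,t)])
print(ctrl.get_obs(),ctrl.grip_depth)
a=[cv2.imread(f"pics/{c}0.png") for c in("scene","top")]
E
```

```text
pics
scene {'mtx': array([[402.2762,   0.    , 251.4172],
       [  0.    , 402.2762, 192.4   ],
       [  0.    ,   0.    ,   1.    ]]), 'pose': array([[ 0.6102, -0.5585,  0.5619, -0.29  ],
       [-0.7921, -0.4167,  0.4461, -0.6498],
       [-0.015 , -0.7173, -0.6966,  1.0559],
       [ 0.    ,  0.    ,  0.    ,  1.    ]])}
light [(array([0.49 , 0.163, 0.004]), 0.53), (array([0.479, 0.273, 0.001]), 0.4)]
dock [(array([ 0.49 ,  0.163, -0.   ]), 0.59)]
holder [(array([ 0.482, -0.193,  0.   ]), 0.93)]
holder_seat [(array([ 0.484, -0.188,  0.008]), 0.84)]
switch_top []
match_box [(array([ 0.612, -0.025,  0.005]), 0.88)]
tumbler_a [(array([ 0.582,  0.434, -0.002]), 0.86), (array([ 0.454,  0.399, -0.002]), 0.7)]
jar_olives [(array([ 0.471, -0.425,  0.002]), 0.64)]
mini_bitters [(array([0.614, 0.335, 0.004]), 0.77)]
top {'mtx': array([[400.1848,   0.    , 254.6642],
       [  0.    , 400.1848, 192.2374],
       [  0.    ,   0.    ,   1.    ]]), 'pose': array([[-0.0007, -0.9869,  0.1612,  0.3364],
       [-1.    ,  0.001 ,  0.0015, -0.0015],
       [-0.0017, -0.1612, -0.9869,  1.218 ],
   
[... 453 characters left out ...]
mbler_a [(array([0.452, 0.401, 0.001]), 0.9), (array([0.578, 0.431, 0.002]), 0.61)]
jar_olives [(array([ 0.465, -0.42 , -0.   ]), 0.64), (array([0.488, 0.165, 0.002]), 0.61)]
mini_bitters [(array([0.609, 0.327, 0.001]), 0.78)]
{'time_s': 1.0, 'q': array([ 1.1207,  0.1807,  1.607 , -0.    ,  1.3538, -0.2063]), 'dq': array([ 0.0011, -0.0012,  0.0002,  0.0002, -0.0017,  0.0012]), 'joint_efforts': array([  0.0016, -44.4842, -35.1694,  -0.0004,   0.0008,   0.    ]), 'eef_pos': array([0.1388, 0.558 , 0.2076]), 'eef_rot': array([ 0.7019,  0.086 ,  0.7019, -0.086 ]), 'wrist_force': array([-0.1495, -0.0947, -0.3528]), 'torque': array([-0.0335, -0.0047, -0.0234]), 'opening': 1.0013338423170386} 0.0187
```

```bash
python3 - <<'E'
from h import *
t=cv2.imread("pics/top0.png");s=cv2.imread("pics/scene0.png")
def crop(im,cam,X,r=36,k=390):
    u,v=proj(cam,X).astype(int);print(cam,X,u-r,v-r,k/(2*r));return cv2.resize(im[v-r:v+r,u-r:u+r],(k,k),interpolation=cv2.INTER_CUBIC)
c=np.hstack([crop(t,"top",[.488,.162,.02]),crop(t,"top",[.482,-.188,.02])])
cv2.imwrite("pics/crop0.png",c)
cv2.imwrite("pics/both.png",cv2.resize(np.hstack([t,s]),(800,300),interpolation=cv2.INTER_AREA))
print(ctrl.get_obs()["time_s"])
E
```

```text
top [0.488, 0.162, 0.02] 165 170 5.416666666666667
top [0.482, -0.188, 0.02] 281 172 5.416666666666667
1.0
```

View pics/top0.png

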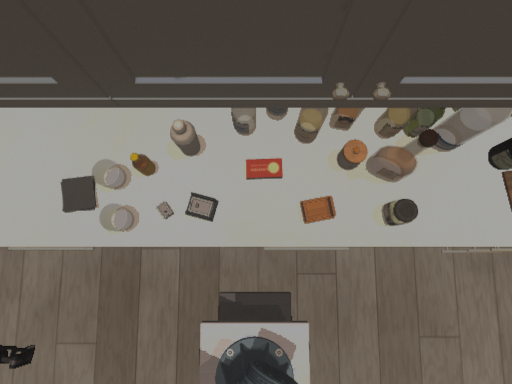

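View pics/crop0.png

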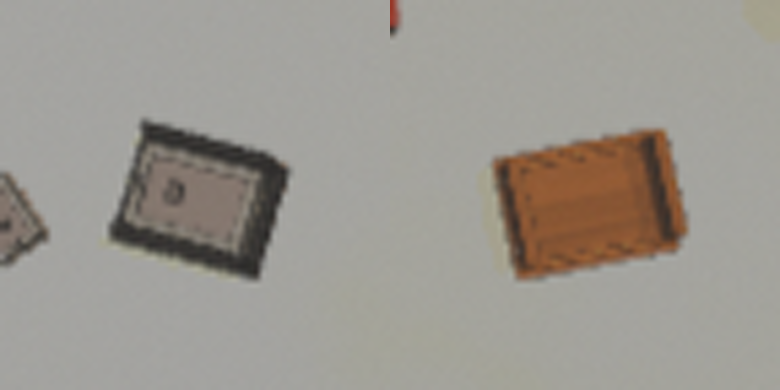

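The top view shows the dock with the larger light at px (202,207), the small look-alike at (165,210) and the empty holder at (318,210). In the crop the nub lies left of centre, so the light's +y end is image left (world +y). Next I'll fit the poses from the masks.

```bash
cat > fit.py <<'E'
from h import *
from scipy.optimize import minimize
def bx(x0,x1,y0,y1,z0,z1): return np.array([[x,y,z] for x in(x0,x1) for y in(y0,y1) for z in(z0,z1)])/1e3
S={"dock":[bx(-33,33,-43,43,0,6),bx(-33,-24,-43,43,0,44),bx(24,33,-43,43,0,44),bx(-23,23,-33,33,6,44)],
"holder":[bx(-30,30,-47,47,0,10),bx(-35,35,-47,-37,0,44),bx(-35,35,37,47,0,44)],
"light":[bx(-23,23,-33,33,0,38)]}
K=4
def sil(cam,name,p,org):
    c,s=np.cos(p[2]),np.sin(p[2]);Rm=np.array([[c,-s,0],[s,c,0],[0,0,1]]);m=np.zeros((320,320),np.uint8)
    for b in S[name]:
        uv=np.array([(proj(cam,Rm@q+[p[0],p[1],p[3]])-org+.5)*K-.5 for q in b],np.float32)
        cv2.fillConvexPoly(m,cv2.convexHull(np.round(uv*16).astype(np.int32)),255,cv2.LINE_AA,4)
    return m/255.
def fit(name,p0,cams=("top","scene"),z=0.,extra=(),take=False,ref=None):
    T=[]
    for cam in cams:
        if take: ctrl.camera(cam)
        m=None;org=(proj(cam,[p0[0],p0[1],.02])-40).astype(int)
        for n in(name,)+tuple(extra):
            for d in ctrl.trace(cam,n):
                px=np.array(d["pixels"]);ys,xs=np.nonzero(px)
                if len(xs) and np.hypot(*(np.array([xs.mean(),ys.mean()])-org-40))<14: m=px if m is None else m|px
        if m is None: print("no mask",cam);continue
        T.append((cam,cv2.resize(m[org[1]:org[1]+80,org[0]:org[0]+80].astype(float),(320,320),interpolation=cv2.INTER_LINEAR),org))
    f=lambda q:sum(np.abs(sil(c,name,[q[0]/100,q[1]/100,q[2]/5,z],o)-m).sum()/m.sum() for c,m,o in T)
    best=None
    for dy in(-.15,0,.15):
        q0=np.array([p0[0]*100,p0[1]*100,(p0[2]+dy)*5])
        r=minimize(f,q0,method="Nelder-Mead",options=dict(initial_simplex=q0+np.vstack([[0,0,0],np.eye(3)*.7]),xatol=.01,fatol=1e-4))
        if best is None or r.fun<best.fun: best=r
    q=best.x;print(name,cams,np.round([q[0]/100,q[1]/100],4),"yaw",round(np.degrees(q[2]/5),2),"err",round(best.fun,3),[ (c,round(f(q),3)) for c,_,_ in T][:1]);return q
E
python3 - <<'E'
from fit import *
for c in(("top",),("scene",),("top","scene")):
    fit("dock",[.489,.162,-.3],c,extra=("light",))
    fit("holder",[.483,-.189,.17],c)
for c in("top","scene"):
    for t in("light","switch_top"): print(c,t,[(np.round(w(c,d["point"]),3),round(d["conf"],2)) for d in ctrl.boxes_of(c,t)])
o=ctrl.get_obs();q=o["eef_rot"];print(R.from_quat([*q[1:],q[0]]).as_matrix().round(3),o["time_s"])
for uv in((175,192),):print(ray("top",(165+uv[0]/5.417,170+uv[1]/5.417),.044))
E
```

```text
Traceback (most recent call last):
  File "fit.py", line 29, in fit
    r=minimize(f,q0,method="Nelder-Mead",options=dict(initial_simplex=q0+np.vstack([[0,0,0],np.eye(3)*.7]),xatol=.01,fatol=1e-4))
  File "fit.py", line 25, in <lambda>
    f=lambda q:sum(np.abs(sil(c,name,[q[0]/100,q[1]/100,q[2]/5,z],o)-m).sum()/m.sum() for c,m,o in T)
               ~~~^^^^^^^^^^^^^^^^^^^^^^^^^^^^^^^^^^^^^^^^^^^^^^^^^^^^^^^^^^^^^^^^^^^^^^^^^^^^^^^^^^^
  File "fit.py", line 25, in <genexpr>
    f=lambda q:sum(np.abs(sil(c,name,[q[0]/100,q[1]/100,q[2]/5,z],o)-m).sum()/m.sum() for c,m,o in T)
                          ~~~^^^^^^^^^^^^^^^^^^^^^^^^^^^^^^^^^^^^^^^
  File "fit.py", line 11, in sil
    uv=np.array([(proj(cam,Rm@q+[p[0],p[1],p[3]])-org+.5)*K-.5 for q in b],np.float32)
                  ~~~~^^^^^^^^^^^^^^^^^^^^^^^^^^^
  File "h.py", line 7, in proj
    d=ctrl.camera_params(cam);P=np.linalg.inv(np.array(d["pose"]));c=P[:3,:3]@np.array(X)+P[:3,3];u=np.array(d["mtx"])@c;return u[:2]/u[2]
ValueError: time passes only in moves, steps and waits
```

Calibration queries are rate-limited, so I'll cache the parameters.

```bash
sed -i 's/^from bench import ctrl/from bench import ctrl\nfrom functools import lru_cache\nCP=lru_cache(ctrl.camera_params)/; s/=ctrl.camera_params(cam)/=CP(cam)/; s/np.array(ctrl.camera_params(cam)\["pose"\])/np.array(CP(cam)["pose"])/' h.py
python3 - <<'E'
from fit import *
for c in(("top",),("scene",),("top","scene")):
    fit("dock",[.489,.162,-.3],c,extra=("light",))
    fit("holder",[.483,-.189,.17],c)
for c in("top","scene"):
    for t in("light","switch_top"): print(c,t,[(np.round(w(c,d["point"]),3),round(d["conf"],2)) for d in ctrl.boxes_of(c,t)])
o=ctrl.get_obs();q=o["eef_rot"];print(R.from_quat([*q[1:],q[0]]).as_matrix().round(3),o["time_s"])
for uv in((175,192),):print(ray("top",(165+uv[0]/5.417,170+uv[1]/5.417),.044))
E
```

```text
dock ('top',) [0.4867 0.1617] yaw -17.1 err 0.095 [('top', np.float64(0.095))]
holder ('top',) [ 0.4798 -0.1883] yaw 11.7 err 0.138 [('top', np.float64(0.138))]
dock ('scene',) [0.49   0.1659] yaw -19.47 err 0.181 [('scene', np.float64(0.181))]
holder ('scene',) [ 0.4812 -0.1913] yaw 16.53 err 0.167 [('scene', np.float64(0.167))]
dock ('top', 'scene') [0.4874 0.1627] yaw -17.32 err 0.309 [('top', np.float64(0.309))]
holder ('top', 'scene') [ 0.48   -0.1888] yaw 11.98 err 0.315 [('top', np.float64(0.315))]
top light [(array([0.484, 0.16 , 0.039]), 0.69), (array([0.475, 0.269, 0.027]), 0.47)]
top switch_top []
scene light [(array([0.486, 0.151, 0.037]), 0.49), (array([0.471, 0.265, 0.021]), 0.46)]
scene switch_top []
[[ 0.     0.241  0.97 ]
 [ 0.     0.97  -0.241]
 [-1.     0.    -0.   ]] 1.9
[0.48867329 0.16993223 0.044     ]
```

```bash
cat > go.py <<'E'
# usage: go.py x y z yaw   (yaw: tool y axis = (-sin yaw, cos yaw), tool pointing down) -> turn (deg, tool axes) and shift (tool axes)
import sys
from h import *
x,y,z,a=map(float,sys.argv[1:5]);o=ctrl.get_obs();q=o["eef_rot"];M=R.from_quat([*q[1:],q[0]])
c,s=np.cos(np.radians(a)),np.sin(np.radians(a))
T=np.array([[0,-s,c],[0,c,s],[-1,0,0]])
print("t",o["time_s"],"pos",o["eef_pos"].round(4),"yaw",np.degrees(np.arctan2(-M.as_matrix()[0,1],M.as_matrix()[1,1])).round(2),"open",round(o["opening"],3),"F",np.round(o["wrist_force"],1))
print("turn",(M.inv()*R.from_matrix(T)).as_rotvec(degrees=True).round(2),"shift(cur frame)",M.inv().apply(np.array([x,y,z])-o["eef_pos"]).round(4),"shift(target frame)",(T.T@(np.array([x,y,z])-o["eef_pos"])).round(4))
E
python3 go.py .487 .162 .14 -17.2
```

```text
t 1.9 pos [0.1388 0.558  0.2076] yaw -13.97 open 1.002 F [-0.  -0.6  0.1]
turn [ 3.23 -0.   -0.  ] shift(cur frame) [ 0.0676 -0.3003  0.4335] shift(target frame) [ 0.0676 -0.2754  0.4497]
```

>>> carry_out(motion=[0, 0, 0, 0, -0.027, 0.039, -1, 0, 0, 0, 0, -0.027, 0.039, -1, 0, 0, 0, 0, -0.027, 0.039, -1, 0, 0, 0, 0, -0.027, 0.039, -1, 0, 0, 0, 0, -0.027, 0.039, -1, 0, 0, 0, 0, -0.027, 0.039, -1, 0, 0, 0, 0, -0.027, 0.039, -1, 0, 0, 0, 0, -0.027, 0.039, -1, 0, 0, 0, 0, -0.027, 0.039, -1, 3.2, 0, 0, 0, -0.027, 0.039, -1])

```text
time_s: 2.9
eef_pos: [0.4608, 0.1948, 0.2089]
eef_rot: [0.701, 0.103, 0.698, -0.1]
wrist_force: [0.6, 1.8, -0.3]
opening: 1.001
```

```bash
python3 go.py .487 .162 .075 -17.2
```

```text
t 2.9 pos [0.4608 0.1948 0.2089] yaw -16.5 open 1.001 F [ 0.6  1.8 -0.3]
turn [ 0.7   0.19 -0.35] shift(cur frame) [ 0.1339 -0.0249  0.034 ] shift(target frame) [ 0.1339 -0.0236  0.0348]
```

>>> carry_out(motion=[0.7, 0.2, -0.3, 0.0, -0.024, 0.034, -1, 0, 0, 0, 0.04, 0, 0, -1, 0, 0, 0, 0.04, 0, 0, -1, 0, 0, 0, 0.035, 0, 0, -1, 0, 0, 0, 0, 0, 0, -1])

```text
time_s: 3.4
eef_pos: [0.4956, 0.1535, 0.0936]
eef_rot: [0.702, 0.111, 0.695, -0.11]
wrist_force: [-1.1, 0.6, 0.3]
opening: 0.997
```

```bash
python3 - <<'E'
from h import *
s=ctrl.camera("scene");t=ctrl.camera("top")
def crop(im,cam,X,r=45,k=400):
    u,v=proj(cam,X).astype(int);print(u-r,v-r);return cv2.resize(im[v-r:v+r,u-r:u+r],(k,k),interpolation=cv2.INTER_CUBIC)
cv2.imwrite("pics/c1.png",np.hstack([crop(s,"scene",[.487,.162,.05]),crop(t,"top",[.487,.162,.05])]))
E
python3 go.py .487 .162 .007 -17.2
```

```text
165 133
154 160
t 3.5 pos [0.4992 0.1542 0.0984] yaw -17.92 open 0.994 F [ 0.3 -1.3  0.4]
turn [-0.72  0.93 -0.33] shift(cur frame) [ 0.0912  0.0031 -0.0155] shift(target frame) [ 0.0914  0.0038 -0.014 ]
```

View pics/c1.png

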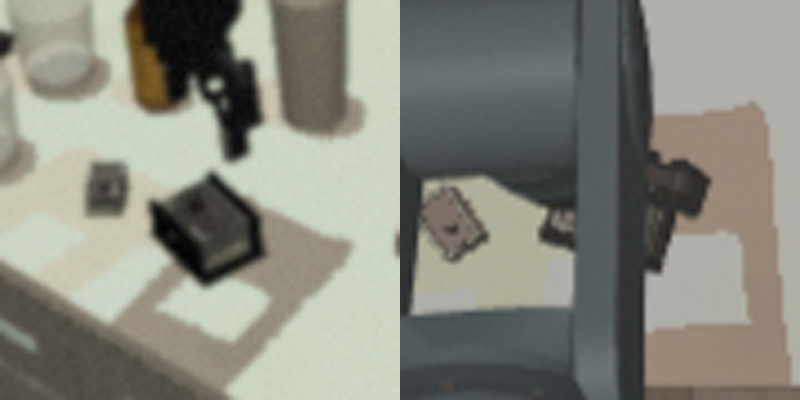

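The scene crop (left) shows the dock unobstructed at crop (205,230) and a finger above its far end. The arm hides the dock in the top view. I'll let the arm settle, correct and go down.

>>> carry_out(motion=[-0.7, 0.9, -0.3, 0.02, 0.004, -0.014, -1, 0, 0, 0, 0, 0, 0, -1, 0, 0, 0, 0, 0, 0, -1])

```text
time_s: 3.8
eef_pos: [0.4908, 0.1641, 0.0827]
eef_rot: [0.702, 0.106, 0.696, -0.104]
wrist_force: [0.0, -1.1, -0.4]
opening: 1.006
```

```bash
python3 go.py .487 .162 .007 -17.2
```

```text
t 3.8 pos [0.4908 0.1641 0.0827] yaw -17.09 open 1.006 F [ 0.  -1.1 -0.4]
turn [ 0.11  0.48 -0.23] shift(cur frame) [ 0.0757 -0.0034 -0.0036] shift(target frame) [ 0.0757 -0.0031 -0.003 ]
```

>>> carry_out(motion=[0, 0.4, -0.2, 0.015, -0.003, -0.003, -1, 0, 0, 0, 0.015, 0, 0, -1, 0, 0, 0, 0, 0, 0, -1, 0, 0, 0, 0, 0, 0, -1])

```text
time_s: 4.2
eef_pos: [0.4887, 0.1625, 0.0534]
eef_rot: [0.701, 0.105, 0.697, -0.104]
wrist_force: [0.1, 0.6, 0.9]
opening: 0.997
```

```bash
python3 go.py .487 .162 .007 -17.2
```

```text
t 4.2 pos [0.4887 0.1625 0.0534] yaw -17.01 open 0.997 F [0.1 0.6 0.9]
turn [ 0.19  0.31 -0.1 ] shift(cur frame) [ 0.0464 -0.001  -0.0017] shift(target frame) [ 0.0464 -0.0009 -0.0015]
```

>>> carry_out(motion=[0.2, 0.3, -0.1, 0.015, -0.001, -0.0015, -1, 0, 0, 0, 0.015, 0, 0, -1, 0, 0, 0, 0.01, 0, 0, -1, 0, 0, 0, 0.004, 0, 0, -1, 0, 0, 0, 0, 0, 0, -1])

```text
time_s: 4.7
eef_pos: [0.4877, 0.1617, 0.0071]
eef_rot: [0.699, 0.106, 0.699, -0.106]
wrist_force: [-0.1, 0.3, -0.0]
opening: 1.001
```

```bash
python3 go.py .487 .162 .007 -17.2
```

```text
t 4.7 pos [0.4877 0.1617 0.0071] yaw -17.27 open 1.001 F [-0.1  0.3 -0. ]
turn [-0.07  0.06 -0.02] shift(cur frame) [ 0.0001  0.0001 -0.0008] shift(target frame) [ 0.0001  0.0001 -0.0008]
```

>>> carry_out(motion=[0, 0, 0, 0, 0, 0, 1, 0, 0, 0, 0, 0, 0, 1, 0, 0, 0, 0, 0, 0, 1, 0, 0, 0, 0, 0, 0, 1, 0, 0, 0, 0, 0, 0, 1, 0, 0, 0, 0, 0, 0, 1])

```text
time_s: 5.3
eef_pos: [0.4886, 0.1618, 0.0087]
eef_rot: [0.7, 0.106, 0.698, -0.106]
wrist_force: [-0.2, -0.5, -2.6]
opening: 0.748
```

>>> carry_out(motion=[0, 0, 0, -0.005, 0, 0, 1, 0, 0, 0, -0.01, 0, 0, 1, 0, 0, 0, -0.015, 0, 0, 1, 0, 0, 0, -0.02, 0, 0, 1, 0, 0, 0, -0.02, 0, 0, 1, 0, 0, 0, -0.015, 0, 0, 1, 0, 0, 0, 0, 0, 0, 1])

```text
time_s: 6.0
eef_pos: [0.4881, 0.1618, 0.1]
eef_rot: [0.7, 0.106, 0.698, -0.106]
wrist_force: [0.2, 0.0, -3.4]
opening: 0.745
```

```bash
python3 - <<'E'
from h import *
s=ctrl.camera("scene")
u,v=proj("scene",[.487,.162,.1]).astype(int);r=50;print(u-r,v-r)
cv2.imwrite("pics/c2.png",cv2.resize(s[v-r:v+r,u-r:u+r],(500,500),interpolation=cv2.INTER_CUBIC))
E
python3 go.py .45 0 .09 -17.2
```

```text
158 118
t 6.05 pos [0.4875 0.1617 0.099 ] yaw -17.25 open 0.746 F [ 0.2 -0.7 -1. ]
turn [-0.05  0.09 -0.03] shift(cur frame) [ 0.0089 -0.1656  0.0121] shift(target frame) [ 0.009  -0.1656  0.012 ]
```

View pics/c2.png

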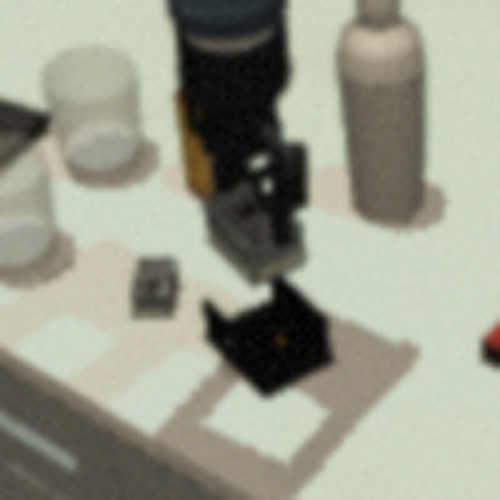

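The light is gripped at its ends (crop 255,235) and the dock below it is empty (270,340). Next I'll carry it to the open worktop.

>>> carry_out(motion=[0, 0, 0, 0, -0.02, 0.002, 1, 0, 0, 0, 0, -0.03, 0.002, 1, 0, 0, 0, 0, -0.035, 0.002, 1, 0, 0, 0, 0, -0.035, 0.002, 1, 0, 0, 0, 0, -0.02, 0.002, 1, 0, 0, 0, 0, -0.01, 0.002, 1, 0, 0, 0, 0.01, 0, 0, 1, 0, 0, 0, 0, 0, 0, 1, 0, 0, 0, 0, 0, 0, 1])

```text
time_s: 6.95
eef_pos: [0.4495, 0.0126, 0.0828]
eef_rot: [0.697, 0.106, 0.701, -0.105]
wrist_force: [0.4, -0.0, -2.3]
opening: 0.749
```

```bash
python3 go.py .45 0 .004 -17.2
```

```text
t 6.95 pos [0.4495 0.0126 0.0828] yaw -17.12 open 0.749 F [ 0.4 -0.  -2.3]
turn [ 0.08 -0.34 -0.05] shift(cur frame) [ 0.0787 -0.012   0.0047] shift(target frame) [ 0.0788 -0.0119  0.0042]
```

>>> carry_out(motion=[0, -0.3, 0, 0.02, 0, 0, 1, 0, 0, 0, 0.02, 0, 0, 1, 0, 0, 0, 0.02, 0, 0, 1, 0, 0, 0, 0.008, 0, 0, 1, 0, 0, 0, 0, 0, 0, 1, 0, 0, 0, 0, 0, 0, 1])

```text
time_s: 7.55
eef_pos: [0.4514, 0.0176, 0.0132]
eef_rot: [0.7, 0.103, 0.699, -0.102]
wrist_force: [-0.3, 0.1, -2.0]
opening: 0.746
```

```bash
python3 go.py .45 0.012 .004 -17.2
```

```text
t 7.55 pos [0.4514 0.0176 0.0132] yaw -16.69 open 0.746 F [-0.3  0.1 -2. ]
turn [ 0.51  0.04 -0.12] shift(cur frame) [ 0.0091 -0.0058  0.0003] shift(target frame) [ 0.0092 -0.0058  0.0003]
```

>>> carry_out(motion=[0, 0, -0.1, 0.004, 0, 0, 1, 0, 0, 0, 0.003, 0, 0, 1, 0, 0, 0, 0.002, 0, 0, 1, 0, 0, 0, 0, 0, 0, 1])

```text
time_s: 7.95
eef_pos: [0.4538, 0.0175, 0.0059]
eef_rot: [0.702, 0.102, 0.698, -0.102]
wrist_force: [0.2, -0.3, -1.9]
opening: 0.742
```

```bash
python3 go.py .45 0.012 .004 -17.2
```

```text
t 7.95 pos [0.4538 0.0175 0.0059] yaw -16.65 open 0.742 F [ 0.2 -0.3 -1.9]
turn [ 0.55  0.33 -0.03] shift(cur frame) [ 0.0019 -0.0064 -0.0021] shift(target frame) [ 0.0019 -0.0064 -0.002 ]
```

>>> carry_out(motion=[0, 0.3, 0, 0.002, 0, 0, 1, 0, 0, 0, 0.0015, 0, 0, 1, 0, 0, 0, 0, 0, 0, 1])

```text
time_s: 8.25
eef_pos: [0.4542, 0.0173, 0.0026]
eef_rot: [0.7, 0.103, 0.699, -0.102]
wrist_force: [-0.3, -0.4, -2.1]
opening: 0.743
```

>>> carry_out(motion=[0, 0, 0, 0.0015, 0, 0, 1, 0, 0, 0, 0.001, 0, 0, 1, 0, 0, 0, 0, 0, 0, 1])

```text
time_s: 8.55
eef_pos: [0.4547, 0.0172, 0.0022]
eef_rot: [0.7, 0.103, 0.699, -0.102]
wrist_force: [0.5, -0.3, -2.0]
opening: 0.746
```

>>> carry_out(motion=[0, 0, 0, 0.002, 0, 0, 1, 0, 0, 0, 0.001, 0, 0, 1, 0, 0, 0, 0, 0, 0, 1])

```text
time_s: 8.85
eef_pos: [0.4551, 0.0171, 0.0022]
eef_rot: [0.7, 0.102, 0.7, -0.102]
wrist_force: [-0.5, 0.4, -1.8]
opening: 0.743
```

>>> carry_out(motion=[0, 0, 0, 0, 0, 0, -1, 0, 0, 0, 0, 0, 0, -1, 0, 0, 0, 0, 0, 0, -1, 0, 0, 0, 0, 0, 0, -1, 0, 0, 0, 0, 0, 0, -1, 0, 0, 0, 0, 0, 0, -1])

```text
time_s: 9.45
eef_pos: [0.4559, 0.0169, 0.002]
eef_rot: [0.7, 0.102, 0.699, -0.102]
wrist_force: [0.2, 0.2, 0.7]
opening: 1.002
```

>>> carry_out(motion=[0, 0, 0, -0.015, 0, 0, -1, 0, 0, 0, -0.02, 0, 0, -1, 0, 0, 0, -0.03, 0, 0, -1, 0, 0, 0, -0.03, 0, 0, -1, 8, 0, 0, -0.03, 0, 0, -1, 8, 0, 0, 0, 0, 0, -1, 8, 0, 0, 0, 0, 0, -1, 8, 0, 0, 0, 0, 0, -1, 0, 0, 0, 0, 0, 0, -1])

```text
time_s: 10.35
eef_pos: [0.4551, 0.017, 0.132]
eef_rot: [0.642, 0.298, 0.641, -0.298]
wrist_force: [0.7, 0.4, 0.6]
opening: 1.001
```

```bash
python3 - <<'E'
from fit import *
for c in("top","scene"):
    cv2.imwrite(f"pics/{c}2.png",ctrl.camera(c))
    print(c,[(np.round(w(c,d["point"]),3),round(d["conf"],2)) for d in ctrl.landmark_of(c,"light")])
fit("light",[.455,.017,-.29],("scene",))
fit("light",[.455,.017,-.29],("top",))
s=cv2.imread("pics/scene2.png");u,v=proj("scene",[.455,.017,.05]).astype(int);r=45
t=cv2.imread("pics/top2.png");a,b=proj("top",[.455,.017,.05]).astype(int)
cv2.imwrite("pics/c3.png",cv2.resize(np.hstack([s[v-r:v+r,u-r:u+r],t[b-r:b+r,a-r:a+r]]),(800,400),interpolation=cv2.INTER_CUBIC))
E
python3 go.py .455 .017 .09 -107
```

```text
top [(array([0.479, 0.272, 0.004]), 0.69), (array([0.459, 0.021, 0.003]), 0.51)]
scene [(array([ 0.454,  0.018, -0.   ]), 0.83), (array([0.479, 0.271, 0.001]), 0.44)]
light ('scene',) [0.4571 0.0196] yaw -17.97 err 0.116 [('scene', np.float64(0.116))]
no mask top
light ('top',) [0.455 0.017] yaw -25.21 err 0.0 []
t 10.65 pos [0.455  0.017  0.1316] yaw -49.65 open 1.002 F [ 0.8  0.2 -0.5]
turn [ 5.735e+01 -1.000e-02  1.000e-02] shift(cur frame) [0.0416 0.     0.    ] shift(target frame) [ 0.0416  0.     -0.    ]
```

View pics/c3.png

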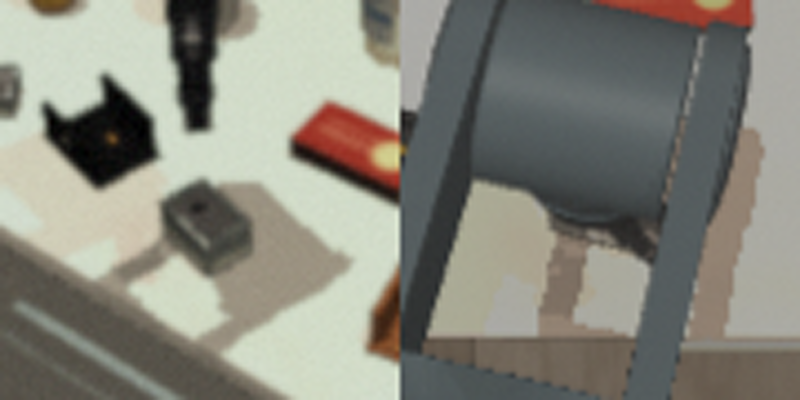

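The light stands upright and free on the worktop (left crop 205,225), clear of the dock (100,130) and of the holder at the right edge. I'll finish the 90° turn and regrip by the long sides.

>>> carry_out(motion=[8.2, 0, 0, 0.01, 0, 0, -1, 8.2, 0, 0, 0.01, 0, 0, -1, 8.2, 0, 0, 0.01, 0, 0, -1, 8.2, 0, 0, 0.01, 0, 0, -1, 8.2, 0, 0, 0.0, 0, 0, -1, 8.2, 0, 0, 0, 0, 0, -1, 8.2, 0, 0, 0, 0, 0, -1, 0, 0, 0, 0, 0, 0, -1, 0, 0, 0, 0, 0, 0, -1])

```text
time_s: 11.55
eef_pos: [0.4542, 0.0171, 0.0888]
eef_rot: [-0.413, -0.573, -0.414, 0.574]
wrist_force: [-0.3, 0.0, 0.7]
opening: 0.998
```

```bash
python3 go.py .456 .0175 .009 -107.2
```

```text
t 11.55 pos [0.4542 0.0171 0.0888] yaw -108.47 open 0.998 F [-0.3  0.   0.7]
turn [-1.27  0.01  0.16] shift(cur frame) [ 0.0798  0.0018 -0.0009] shift(target frame) [ 0.0798  0.0016 -0.0009]
```

>>> carry_out(motion=[-1.2, 0, 0, 0.02, 0.0015, -0.001, -1, 0, 0, 0, 0.025, 0, 0, -1, 0, 0, 0, 0.02, 0, 0, -1, 0, 0, 0, 0.008, 0, 0, -1, 0, 0, 0, 0, 0, 0, -1, 0, 0, 0, 0, 0, 0, -1])

```text
time_s: 12.15
eef_pos: [0.4582, 0.0172, 0.0154]
eef_rot: [0.426, 0.565, 0.425, -0.565]
wrist_force: [-0.3, -0.4, 0.2]
opening: 0.995
```

```bash
python3 go.py .456 .0175 .009 -107.2
```

```text
t 12.15 pos [0.4582 0.0172 0.0154] yaw -106.08 open 0.995 F [-0.3 -0.4  0.2]
turn [ 1.12 -0.01 -0.08] shift(cur frame) [ 0.0064 -0.0022  0.0003] shift(target frame) [ 0.0064 -0.0022  0.0003]
```

>>> carry_out(motion=[1, 0, 0, 0.004, -0.0015, 0, -1, 0, 0, 0, 0.002, 0, 0, -1, 0, 0, 0, 0, 0, 0, 1, 0, 0, 0, 0, 0, 0, 1, 0, 0, 0, 0, 0, 0, 1, 0, 0, 0, 0, 0, 0, 1, 0, 0, 0, 0, 0, 0, 1, 0, 0, 0, 0, 0, 0, 1, 0, 0, 0, 0, 0, 0, 1, 0, 0, 0, 0, 0, 0, 1])

```text
time_s: 13.15
eef_pos: [0.4601, 0.0172, 0.0153]
eef_rot: [0.423, 0.57, 0.419, -0.567]
wrist_force: [-0.6, 0.6, 0.1]
opening: -0.003
```

```bash
python3 - <<'E'
from fit import *
for c in("top","scene"):
    cv2.imwrite(f"pics/{c}3.png",ctrl.camera(c))
    print(c,[(np.round(w(c,d["point"]),3),round(d["conf"],2)) for d in ctrl.landmark_of(c,"light")])
s=cv2.imread("pics/scene3.png");u,v=proj("scene",[.455,.017,.03]).astype(int);r=32
t=cv2.imread("pics/top3.png");a,b=proj("top",[.455,.017,.05]).astype(int)
cv2.imwrite("pics/c4.png",cv2.resize(np.hstack([s[v-r:v+r,u-r:u+r],t[b-r:b+r,a-r:a+r]]),(800,400),interpolation=cv2.INTER_CUBIC))
print(ctrl.get_obs())
E
```

```text
top [(array([0.457, 0.019, 0.002]), 0.52), (array([0.476, 0.27 , 0.004]), 0.49)]
scene [(array([ 0.479,  0.275, -0.001]), 0.65), (array([ 0.454,  0.023, -0.003]), 0.56)]
{'time_s': 13.35, 'q': array([-2.21358782e-01,  2.06788505e-01,  2.02803115e+00,  4.64689677e-05,
        8.99252299e-01,  7.55252779e-02]), 'dq': array([-1.56941757e-03,  5.67074091e-04, -1.29273649e-03, -1.51252650e-03,
       -1.06251536e-03,  5.94775773e-05]), 'joint_efforts': array([ 2.14393673e-03, -3.63083088e+01, -2.56561661e+01,  1.28797519e-04,
       -3.65353469e-02, -1.68535121e-04]), 'eef_pos': array([0.4600402 , 0.01722851, 0.01525976]), 'eef_rot': array([ 0.42254518,  0.57020008,  0.41853774, -0.56670416]), 'wrist_force': array([0.44501071, 0.07108604, 0.41350815]), 'torque': array([-0.03038795, -0.009437  , -0.05111516]), 'opening': 0.0017911352924203793}
```

View pics/c4.png

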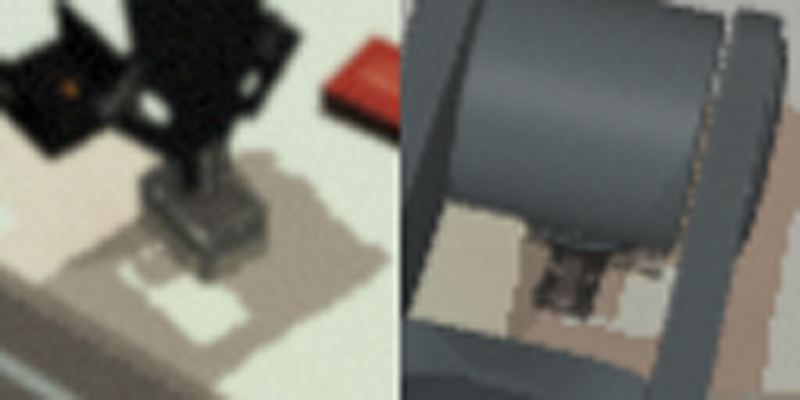

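```bash
python3 - <<'E'
from fit import *
s=cv2.imread("pics/scene3.png");t=cv2.imread("pics/top3.png")
def crop(im,cam,X,r,k=400):
    u,v=proj(cam,X).astype(int);return cv2.resize(im[v-r:v+r,u-r:u+r],(k,k),interpolation=cv2.INTER_CUBIC),lambda Y:tuple(int(a) for a in ((proj(cam,Y)-[u-r,v-r]+.5)*k/2/r))
out=[]
for im,cam in((s,"scene"),(t,"top")):
    c,f=crop(im,cam,[.457,.018,.03],24);c=cv2.convertScaleAbs(c,alpha=2.2,beta=10)
    yaw=np.radians(-17.2);ex=np.array([np.cos(yaw),np.sin(yaw),0]);ey=np.array([-np.sin(yaw),np.cos(yaw),0]);o=np.array([.456,.0175,0])
    for z in(0,.038):
        P=[f(o+ex*a*.023+ey*b*.033+[0,0,z]) for a,b in((1,1),(1,-1),(-1,-1),(-1,1))]
        cv2.polylines(c,[np.array(P)],True,(0,255,0),1)
    cv2.circle(c,f([.460,.0172,.0153]),4,(0,0,255),-1);cv2.circle(c,f([.460,.0172,.031]),4,(255,0,0),-1);cv2.circle(c,f([.460,.0172,.06]),4,(255,0,255),-1)
    out.append(c)
cv2.imwrite("pics/c5.png",np.hstack(out))
print(ctrl.get_obs()["time_s"])
E
```

```text
13.35
```

View pics/c5.png

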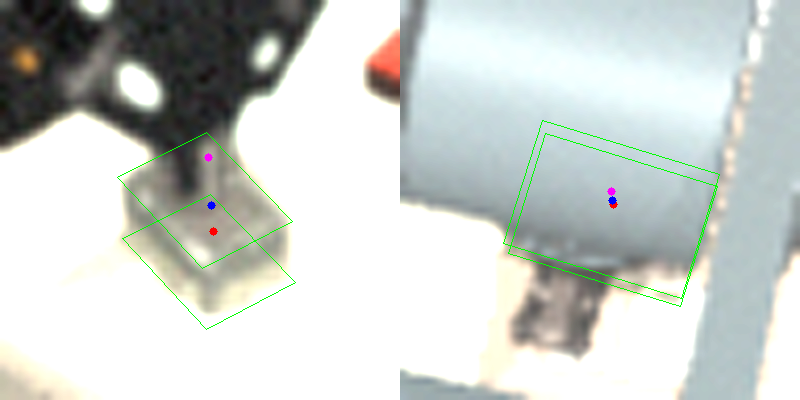

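The overlay shows the shut fingers standing in the light's slot: the tips end near the blue dot at z≈0.031, while the TCP reads z=0.015. The real tips are therefore about 15 mm above the reported TCP, so the open fingers passed over the light's top. I'll lift clear, open and look at the light and its switch.

>>> carry_out(motion=[0, 0, 0, -0.005, 0, 0, 1, 0, 0, 0, -0.015, 0, 0, 1, 0, 0, 0, -0.03, 0, 0, 1, 0, 0, 0, -0.03, 0, 0, 0, 0, 0, 0, -0.03, 0, 0, -1, 0, 0, 0, 0, 0.03, 0.03, -1, 0, 0, 0, 0, 0.03, 0.03, -1, 0, 0, 0, 0, 0.03, 0.03, -1, 0, 0, 0, 0, 0, 0, -1, 0, 0, 0, 0, 0, 0, -1])

```text
time_s: 14.35
eef_pos: [0.5203, -0.0982, 0.133]
eef_rot: [0.424, 0.57, 0.419, -0.566]
wrist_force: [0.3, -0.3, 0.0]
opening: 1.002
```

```bash
python3 - <<'E'
from fit import *
for c in("top","scene"):
    cv2.imwrite(f"pics/{c}4.png",ctrl.camera(c))
    print(c,[(np.round(w(c,d["point"]),3),round(d["conf"],2)) for d in ctrl.landmark_of(c,"light")],[(np.round(w(c,d["point"]),3),round(d["conf"],2)) for d in ctrl.landmark_of(c,"switch_top")])
fit("light",[.458,.018,-.3],("scene",));fit("light",[.458,.018,-.3],("top",))
s=cv2.imread("pics/scene4.png");t=cv2.imread("pics/top4.png")
out=[]
for im,cam in((s,"scene"),(t,"top")):
    r=24;u,v=proj(cam,[.458,.018,.02]).astype(int);print(u-r,v-r);out.append(cv2.resize(im[v-r:v+r,u-r:u+r],(400,400),interpolation=cv2.INTER_CUBIC))
cv2.imwrite("pics/c6.png",cv2.convertScaleAbs(np.hstack(out),alpha=1.4))
E
python3 go.py .456 .0175 .1 -107.2
```

```text
top [(array([0.479, 0.27 , 0.003]), 0.63), (array([0.457, 0.018, 0.003]), 0.42)] []
scene [(array([0.456, 0.018, 0.001]), 0.76), (array([ 0.481,  0.271, -0.   ]), 0.53)] []
light ('scene',) [0.4572 0.0196] yaw -17.69 err 0.112 [('scene', np.float64(0.112))]
light ('top',) [0.4577 0.0208] yaw -8.43 err 4.083 [('top', np.float64(4.083))]
211 181
224 192
t 14.75 pos [ 0.5202 -0.097   0.1331] yaw -106.71 open 1.001 F [0.6 0.1 0.8]
turn [ 0.49  0.03 -0.52] shift(cur frame) [ 0.0322 -0.0947 -0.0912] shift(target frame) [ 0.0331 -0.0952 -0.0904]
```

View pics/c6.png

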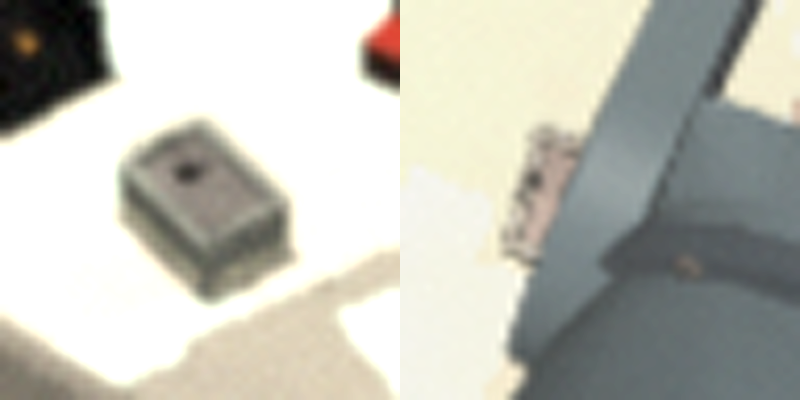

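The light has not moved (fit unchanged, upright) and the nub shows at scene crop (188,172). I'll convert that to a switch offset.

```bash
python3 - <<'E'
from h import *
a=np.radians(-17.4);ex=np.array([np.cos(a),np.sin(a)]);ey=np.array([-np.sin(a),np.cos(a)])
for cam,o,uv in(("scene",(211,181),(188,172)),("top",(224,192),(135,178))):
    p=ray(cam,(o[0]+uv[0]/8.333-.5,o[1]+uv[1]/8.333-.5),.038);print(cam,p.round(4))
    for c in((.4572,.0196),(.456,.0175)):d=p[:2]-c;print("x",(d@ex).round(4),"y",(d@ey).round(4))
E
python3 go.py .457 .0185 .1 -107.2
```

```text
scene [0.4567 0.0271 0.038 ]
x -0.0028 y 0.007
x -0.0022 y 0.0093
top [0.4672 0.0447 0.038 ]
x 0.002 y 0.0269
x 0.0025 y 0.0293
t 14.75 pos [ 0.5202 -0.097   0.1331] yaw -106.71 open 1.001 F [0.6 0.1 0.8]
turn [ 0.49  0.03 -0.52] shift(cur frame) [ 0.0322 -0.094  -0.0925] shift(target frame) [ 0.0331 -0.0945 -0.0916]
```

The switch is still off, with the nub about 7–9 mm from centre along +y (9 expected). The dark spot in the top view, about 28 mm from centre, is the black line on the rim. I'll go back and regrip lower.

>>> carry_out(motion=[0.5, 0, -0.5, 0, -0.024, -0.023, -1, 0, 0, 0, 0, -0.024, -0.023, -1, 0, 0, 0, 0, -0.024, -0.023, -1, 0, 0, 0, 0, -0.023, -0.023, -1, 0, 0, 0, 0.015, 0, 0, -1, 0, 0, 0, 0.015, 0, 0, -1, 0, 0, 0, 0, 0, 0, -1, 0, 0, 0, 0, 0, 0, -1])

```text
time_s: 15.55
eef_pos: [0.4535, 0.0255, 0.1032]
eef_rot: [0.422, 0.569, 0.42, -0.568]
wrist_force: [0.8, 0.1, 0.6]
opening: 1.001
```

```bash
python3 go.py .457 .0185 .0 -107.4
```

```text
t 15.55 pos [0.4535 0.0255 0.1032] yaw -107.0 open 1.001 F [0.8 0.1 0.6]
turn [ 0.4   0.01 -0.19] shift(cur frame) [0.1032 0.005  0.0056] shift(target frame) [0.1032 0.0054 0.0056]
```

>>> carry_out(motion=[0.4, 0, -0.2, 0.02, 0.005, 0.0056, -1, 0, 0, 0, 0.02, 0, 0, -1, 0, 0, 0, 0.01, 0, 0, -1, 0, 0, 0, 0, 0, 0, -1, 0, 0, 0, 0, 0, 0, -1])

```text
time_s: 16.05
eef_pos: [0.4605, 0.0173, 0.0559]
eef_rot: [0.42, 0.571, 0.417, -0.569]
wrist_force: [0.8, 1.2, -0.3]
opening: 0.997
```

```bash
python3 go.py .457 .0185 .0 -107.4
```

```text
t 16.05 pos [0.4605 0.0173 0.0559] yaw -107.44 open 0.997 F [ 0.8  1.2 -0.3]
turn [-0.04 -0.02 -0.35] shift(cur frame) [ 0.0559 -0.0041 -0.0001] shift(target frame) [ 0.0559 -0.0037 -0.0001]
```

>>> carry_out(motion=[0, 0, -0.3, 0.015, -0.003, 0, -1, 0, 0, 0, 0.02, 0, 0, -1, 0, 0, 0, 0.01, 0, 0, -1, 0, 0, 0, 0.006, 0, 0, -1, 0, 0, 0, 0, 0, 0, -1, 0, 0, 0, 0, 0, 0, -1])

```text
time_s: 16.65
eef_pos: [0.4598, 0.0179, 0.0044]
eef_rot: [0.42, 0.571, 0.417, -0.569]
wrist_force: [0.6, 0.1, -0.1]
opening: 1.002
```

```bash
python3 go.py .457 .0185 .0 -107.4
```

```text
t 16.65 pos [0.4598 0.0179 0.0044] yaw -107.43 open 1.002 F [ 0.6  0.1 -0.1]
turn [-0.03 -0.05 -0.29] shift(cur frame) [ 0.0044 -0.0029  0.0003] shift(target frame) [ 0.0044 -0.0029  0.0003]
```

>>> carry_out(motion=[0, 0, -0.3, 0.003, -0.003, 0, -1, 0, 0, 0, 0.003, 0, 0, -1, 0, 0, 0, 0.002, 0, 0, -1, 0, 0, 0, 0, 0, 0, -1, 0, 0, 0, 0, 0, 0, -1])

```text
time_s: 17.15
eef_pos: [0.4581, 0.0186, -0.0028]
eef_rot: [0.419, 0.571, 0.418, -0.569]
wrist_force: [-0.2, -0.4, -0.4]
opening: 0.998
```

>>> carry_out(motion=[0, 0, 0, 0, 0, 0, 1, 0, 0, 0, 0, 0, 0, 1, 0, 0, 0, 0, 0, 0, 1, 0, 0, 0, 0, 0, 0, 1, 0, 0, 0, 0, 0, 0, 1, 0, 0, 0, 0, 0, 0, 1, 0, 0, 0, 0, 0, 0, 1])

```text
time_s: 17.85
eef_pos: [0.4584, 0.0186, -0.0022]
eef_rot: [0.419, 0.571, 0.418, -0.569]
wrist_force: [0.2, 0.9, 0.2]
opening: 0.518
```

Gripped (opening 0.518 ≈ 44 mm, consistent with 46 mm). I'll lift and re-measure the holder before carrying the light over.

>>> carry_out(motion=[0, 0, 0, -0.01, 0, 0, 1, 0, 0, 0, -0.02, 0, 0, 1, 0, 0, 0, -0.025, 0, 0, 1, 0, 0, 0, -0.02, 0, 0, 1, 0, 0, 0, 0, 0, 0, 1, 0, 0, 0, 0, 0, 0, 1])

```text
time_s: 18.45
eef_pos: [0.4558, 0.0191, 0.0755]
eef_rot: [-0.418, -0.57, -0.419, 0.57]
wrist_force: [-0.2, -0.1, -2.2]
opening: 0.52
```

```bash
python3 - <<'E'
from fit import *
for c in("top","scene"): 
    cv2.imwrite(f"pics/{c}5.png",ctrl.camera(c))
    print(c,[(np.round(w(c,d["point"]),3),round(d["conf"],2)) for n in("holder","holder_seat") for d in ctrl.landmark_of(c,n)])
qs=[fit("holder",[.481,-.189,.2],c) for c in(("top",),("scene",))]
out=[]
for cam in("scene","top"):
    im=cv2.imread(f"pics/{cam}5.png");r=24;k=400;u,v=proj(cam,[.48,-.189,.02]).astype(int);c=cv2.resize(im[v-r:v+r,u-r:u+r],(k,k),interpolation=cv2.INTER_CUBIC)
    a=np.radians(11.5);Rm=np.array([[np.cos(a),-np.sin(a),0],[np.sin(a),np.cos(a),0],[0,0,1]])
    for z,Y,X in((44,47,35),(44,37,35),(10,37,26)):
        P=np.array([(proj(cam,Rm@(np.array([x,y,z])/1e3)+[.480,-.1885,0])-[u-r,v-r]+.5)*k/2/r for x,y in((X,Y),(X,-Y),(-X,-Y),(-X,Y))]).astype(int)
        cv2.polylines(c,[P],True,(0,255,0),1)
    out.append(c)
cv2.imwrite("pics/c7.png",np.hstack(out))
E
python3 go.py .480 -.1885 .075 -78.5
```

```text
top [(array([ 0.482, -0.188,  0.001]), 0.8), (array([ 0.481, -0.19 ,  0.007]), 0.78)]
scene [(array([ 0.484, -0.194,  0.001]), 0.81)]
holder ('top',) [ 0.4802 -0.1879] yaw 11.12 err 0.161 [('top', np.float64(0.161))]
holder ('scene',) [ 0.4828 -0.1902] yaw 13.44 err 0.145 [('scene', np.float64(0.145))]
t 18.85 pos [0.4555 0.0191 0.0748] yaw -107.42 open 0.521 F [ 0.9 -0.9 -1. ]
turn [-28.92  -0.08   0.18] shift(cur frame) [-0.0006  0.0856  0.1908] shift(target frame) [-2.000e-04 -1.740e-02  2.084e-01]
```

View pics/c7.png

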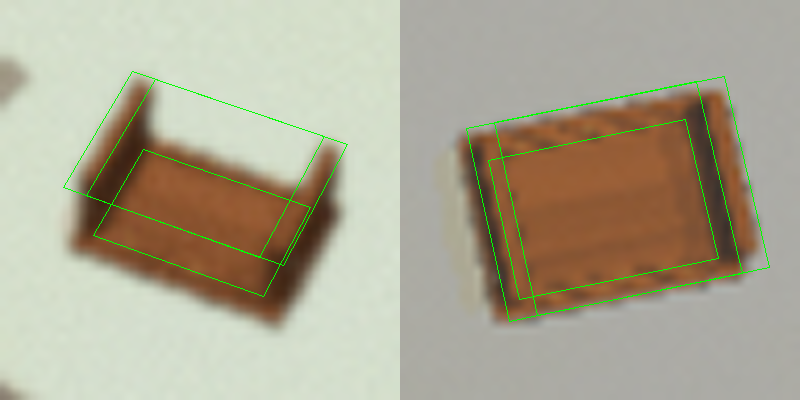

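The overlay shows cheeks narrower in x than I modelled, and an offset of 1–2 px. I'll refit the holder by colour segmentation with 60 mm cheeks, using the picture already taken.

```bash
cat > hfit.py <<'E'
from fit import *
def hfit(cam,fn,X,zc=44):
    im=cv2.imread(fn).astype(int);m=((im[...,2]-im[...,0])>25)
    p0=[.481,-.188,.2];org=(proj(cam,[p0[0],p0[1],.02])-40).astype(int)
    sub=m[org[1]:org[1]+80,org[0]:org[0]+80].astype(np.uint8);n,l,st,ce=cv2.connectedComponentsWithStats(sub)
    b=1+np.argmin(np.hypot(*(ce[1:]-40).T)+1000*(st[1:,4]<100));M=cv2.resize((l==b).astype(float),(320,320),interpolation=cv2.INTER_LINEAR)
    S["holder"]=[bx(-30,30,-47,47,0,10),bx(-X,X,-47,-37,0,zc),bx(-X,X,37,47,0,zc)]
    f=lambda q:np.abs(sil(cam,"holder",[q[0]/100,q[1]/100,q[2]/5,0],org)-M).sum()/M.sum()
    q0=np.array([48.1,-18.8,1.]);r=minimize(f,q0,method="Nelder-Mead",options=dict(initial_simplex=q0+np.vstack([[0,0,0],np.eye(3)*.7]),xatol=.005,fatol=1e-4))
    print(cam,X,st[b],np.round([r.x[0]/100,r.x[1]/100],4),"yaw",round(np.degrees(r.x[2]/5),1),"err",round(r.fun,3))
if __name__=="__main__":
  for cam in("top","scene"):
    for X in(26,30,35): hfit(cam,f"pics/{cam}5.png",X)
  # dock by colour (initial picture, arm away) as a check of bias
  for cam in("top","scene"):
    im=cv2.imread(f"pics/{cam}5.png");org=(proj(cam,[.487,.162,.02])-40).astype(int);S["dk"]=[bx(-33,33,-43,43,0,6),bx(-33,-24,-43,43,0,44),bx(24,33,-43,43,0,44)]
    m=(im.max(2)<75)[org[1]:org[1]+80,org[0]:org[0]+80].astype(np.uint8);n,l,st,ce=cv2.connectedComponentsWithStats(m);b=1+np.argmin(np.hypot(*(ce[1:]-40).T)+1000*(st[1:,4]<100))
    M=cv2.resize((l==b).astype(float),(320,320),interpolation=cv2.INTER_LINEAR)
    f=lambda q:np.abs(sil(cam,"dk",[q[0]/100,q[1]/100,q[2]/5,0],org)-M).sum()/M.sum()
    q0=np.array([48.7,16.2,-1.5]);r=minimize(f,q0,method="Nelder-Mead",options=dict(initial_simplex=q0+np.vstack([[0,0,0],np.eye(3)*.7]),xatol=.005,fatol=1e-4));print("dock",cam,r.x/[100,100,5],r.fun,st[b])
E
python3 hfit.py
```

```text
top 26 [ 23  28  36  28 734] [ 0.4804 -0.188 ] yaw 7.6 err 0.189
top 30 [ 23  28  36  28 734] [ 0.4805 -0.1878] yaw 10.8 err 0.179
top 35 [ 23  28  36  28 734] [ 0.48   -0.1878] yaw 11.1 err 0.186
scene 26 [ 25  26  33  30 538] [ 0.482  -0.1882] yaw 10.8 err 0.1
scene 30 [ 25  26  33  30 538] [ 0.4816 -0.1883] yaw 11.7 err 0.103
scene 35 [ 25  26  33  30 538] [ 0.482  -0.1886] yaw 14.4 err 0.13
dock top [ 0.48915478  0.16535487 -0.35084402] 0.8017651710553332 [ 25  26  24  26 382]
dock scene [0.51970666 0.13942006 0.95379719] 0.7453629562700786 [  29    0   51   54 1416]
```

Both cameras now agree on the holder: (0.481, -0.188), yaw about 11.2°. The two grips put the light's centre 2.4 mm towards its -y from the TCP, so I aim the TCP at (0.4805, -0.185).

```bash
python3 go.py .4805 -.185 .075 -78.8
```

```text
t 18.85 pos [0.4555 0.0191 0.0748] yaw -107.42 open 0.521 F [ 0.9 -0.9 -1. ]
turn [-28.62  -0.08   0.18] shift(cur frame) [-0.0006  0.085   0.1873] shift(target frame) [-2.000e-04 -1.510e-02  2.051e-01]
```

>>> carry_out(motion=[0, 0, 0, 0, 0.009, 0.02, 1, 0, 0, 0, 0, 0.013, 0.03, 1, 0, 0, 0, 0, 0.015, 0.034, 1, 0, 0, 0, 0, 0.015, 0.034, 1, 0, 0, 0, 0, 0.013, 0.03, 1, 0, 0, 0, 0, 0.009, 0.02, 1, -7.2, 0, 0, 0, 0, 0, 1, -7.2, 0, 0, 0, 0, 0, 1, -7.2, 0, 0, 0, 0, 0, 1, -7.2, 0, 0, 0, 0, 0, 1])

```text
time_s: 19.85
eef_pos: [0.475, -0.1709, 0.0705]
eef_rot: [0.548, 0.443, 0.554, -0.444]
wrist_force: [-0.4, -0.7, -1.3]
opening: 0.521
```

>>> carry_out(motion=[0, 0, 0, 0, 0, 0, 1, 0, 0, 0, 0, 0, 0, 1])

```text
time_s: 20.05
eef_pos: [0.4746, -0.1708, 0.0698]
eef_rot: [0.547, 0.443, 0.554, -0.444]
wrist_force: [0.2, -0.6, -1.9]
opening: 0.523
```

```bash
python3 go.py .4805 -.185 .075 -78.8
```

```text
t 20.05 pos [ 0.4746 -0.1708  0.0698] yaw -77.74 open 0.523 F [ 0.2 -0.6 -1.9]
turn [ 1.06 -0.37  0.44] shift(cur frame) [-0.0054  0.0027  0.0151] shift(target frame) [-0.0052  0.003   0.0151]
```

>>> carry_out(motion=[1, -0.4, 0.4, 0, 0.003, 0.015, 1, 0, 0, 0, 0, 0, 0, 1, 0, 0, 0, 0, 0, 0, 1])

```text
time_s: 20.35
eef_pos: [0.4813, -0.1861, 0.0694]
eef_rot: [0.545, 0.45, 0.545, -0.451]
wrist_force: [0.0, 0.5, -2.2]
opening: 0.521
```

```bash
python3 - <<'E'
from fit import *
cv2.imwrite("pics/scene6.png",ctrl.camera("scene"));cv2.imwrite("pics/top6.png",ctrl.camera("top"))
o=ctrl.get_obs();e=o["eef_pos"];q=o["eef_rot"];M=R.from_quat([*q[1:],q[0]]).as_matrix();lx=M[:,1].copy();lz=-M[:,0];ly=np.cross(lz,lx)
zb=e[2]+.0022;print(e,zb,ly.round(3))
cen=e-.0024*ly+[0,0,.0022]
im=cv2.imread("pics/scene6.png");r=26;k=550;u,v=proj("scene",[.48,-.189,.04]).astype(int);c=cv2.resize(im[v-r:v+r,u-r:u+r],(k,k),interpolation=cv2.INTER_CUBIC)
f=lambda Y:((proj("scene",Y)-[u-r,v-r]+.5)*k/2/r).astype(int)
for z in(0,.038): cv2.polylines(c,[np.array([f(cen+a*.023*lx+b*.033*ly+z*lz) for a,b in((1,1),(1,-1),(-1,-1),(-1,1))])],True,(0,255,0),1)
a=np.radians(11.2);Rm=np.array([[np.cos(a),-np.sin(a),0],[np.sin(a),np.cos(a),0],[0,0,1]])
for z,Y,X in((44,47,30),(44,37,30),(0,47,30)):cv2.polylines(c,[np.array([f(Rm@(np.array([x,y,z])/1e3)+[.481,-.188,0]) for x,y in((X,Y),(X,-Y),(-X,-Y),(-X,Y))])],True,(255,255,0),1)
cv2.imwrite("pics/c8.png",c)
E
python3 go.py .4805 -.185 .006 -78.8
```

```text
[ 0.4814624  -0.18604654  0.0695947 ] 0.07179469793840802 [-0.189  0.982 -0.002]
t 20.45 pos [ 0.4815 -0.186   0.0696] yaw -79.08 open 0.525 F [ 0.4  0.3 -1.4]
turn [-0.28  0.09 -0.01] shift(cur frame) [ 0.0636 -0.0008 -0.0013] shift(target frame) [ 0.0636 -0.0007 -0.0012]
```

View pics/c8.png

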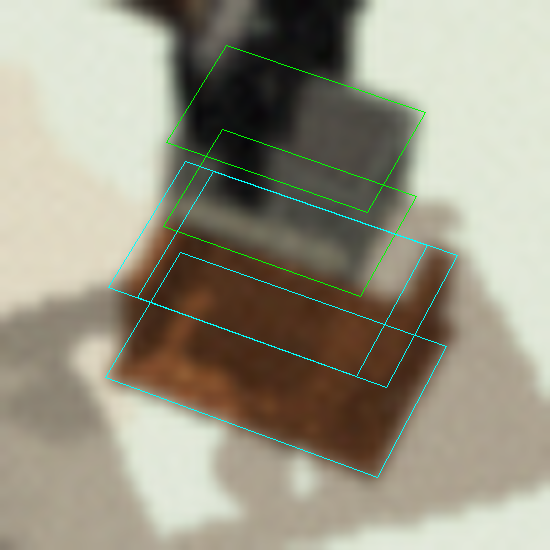

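The light's right end is at crop (415,110) and its bottom corner at (355,285), both about 10 px left of and above the overlay. The holder's corners are displaced the same way, so they agree relative to each other and I'll lower it.

>>> carry_out(motion=[0, 0, 0, 0.015, -0.0007, -0.001, 1, 0, 0, 0, 0.015, 0, 0, 1, 0, 0, 0, 0, 0, 0, 1, 0, 0, 0, 0, 0, 0, 1])

```text
time_s: 20.85
eef_pos: [0.4812, -0.1853, 0.0398]
eef_rot: [0.546, 0.45, 0.544, -0.451]
wrist_force: [0.6, -1.4, -1.1]
opening: 0.522
```

```bash
python3 go.py .4805 -.185 .004 -78.8
```

```text
t 20.85 pos [ 0.4812 -0.1853  0.0398] yaw -79.13 open 0.522 F [ 0.6 -1.4 -1.1]
turn [-0.33  0.14 -0.07] shift(cur frame) [ 0.0358 -0.0007 -0.0005] shift(target frame) [ 0.0358 -0.0006 -0.0004]
```

>>> carry_out(motion=[0, 0, 0, 0.01, 0, 0, 1, 0, 0, 0, 0.01, 0, 0, 1, 0, 0, 0, 0.005, 0, 0, 1, 0, 0, 0, 0, 0, 0, 1])

```text
time_s: 21.25
eef_pos: [0.4821, -0.1857, 0.0143]
eef_rot: [0.547, 0.45, 0.543, -0.451]
wrist_force: [-0.1, 0.4, -2.2]
opening: 0.522
```

```bash
python3 go.py .4805 -.185 .004 -78.8
```

```text
t 21.25 pos [ 0.4821 -0.1857  0.0143] yaw -79.13 open 0.522 F [-0.1  0.4 -2.2]
turn [-0.33  0.23 -0.16] shift(cur frame) [ 0.0103 -0.0015 -0.0011] shift(target frame) [ 0.0103 -0.0014 -0.001 ]
```

>>> carry_out(motion=[0, 0.2, -0.1, 0.003, -0.001, 0, 1, 0, 0, 0, 0.003, 0, 0, 1, 0, 0, 0, 0.003, 0, 0, 1, 0, 0, 0, 0.002, 0, 0, 1, 0, 0, 0, 0, 0, 0, 1])

```text
time_s: 21.75
eef_pos: [0.4817, -0.1865, 0.004]
eef_rot: [0.546, 0.451, 0.545, -0.45]
wrist_force: [0.8, -0.1, -2.3]
opening: 0.521
```

>>> carry_out(motion=[0, 0, 0, 0.002, 0, 0, 1, 0, 0, 0, 0.001, 0, 0, 1, 0, 0, 0, 0, 0, 0, 1])

```text
time_s: 22.05
eef_pos: [0.4821, -0.1867, 0.0041]
eef_rot: [0.546, 0.45, 0.545, -0.45]
wrist_force: [0.6, 0.2, -1.9]
opening: 0.521
```

It stopped at 0.004, the expected seat height. I'll release, then rise straight up.

>>> carry_out(motion=[0, 0, 0, 0, 0, 0, -1, 0, 0, 0, 0, 0, 0, -1, 0, 0, 0, 0, 0, 0, -1, 0, 0, 0, 0, 0, 0, -1, 0, 0, 0, 0, 0, 0, -1, 0, 0, 0, 0, 0, 0, -1])

```text
time_s: 22.65
eef_pos: [0.4831, -0.1874, 0.0042]
eef_rot: [0.547, 0.45, 0.544, -0.45]
wrist_force: [-1.0, 0.7, -0.2]
opening: 0.997
```

>>> carry_out(motion=[0, 0, 0, -0.01, 0, 0, -1, 0, 0, 0, -0.02, 0, 0, -1, 0, 0, 0, -0.025, 0, 0, -1, 0, 0, 0, -0.02, 0, 0, 0.4, 0, 0, 0, 0, 0, 0, 0.4, 0, 0, 0, 0, 0, 0, 0.4, 0, 0, 0, 0, 0, 0, 0.4])

```text
time_s: 23.35
eef_pos: [0.4825, -0.187, 0.0835]
eef_rot: [0.546, 0.45, 0.544, -0.45]
wrist_force: [-0.0, 0.1, 0.6]
opening: 0.33
```

```bash
python3 - <<'E'
from fit import *
for c in("scene",):
    cv2.imwrite(f"pics/{c}7.png",ctrl.camera(c))
    print(c,[(n,np.round(w(c,d["point"]),3),round(d["conf"],2)) for n in("light","switch_top","holder") for d in ctrl.landmark_of(c,n)])
im=cv2.imread("pics/scene7.png");r=24;k=500;u,v=proj("scene",[.48,-.189,.04]).astype(int);c=cv2.resize(im[v-r:v+r,u-r:u+r],(k,k),interpolation=cv2.INTER_CUBIC);print(u-r,v-r)
cv2.imwrite("pics/c9.png",cv2.convertScaleAbs(c,alpha=1.4))
E
python3 go.py .4825 -.189 .08 -79
```

```text
scene [('light', array([ 0.483, -0.188,  0.004]), 0.87), ('light', array([ 0.478,  0.274, -0.002]), 0.44), ('light', array([ 0.608, -0.027,  0.002]), 0.18), ('holder', array([ 0.483, -0.188,  0.001]), 0.52)]
263 200
t 23.55 pos [ 0.482  -0.1866  0.0828] yaw -79.1 open 0.298 F [ 0.2 -0.5 -1.4]
turn [-0.1   0.06 -0.07] shift(cur frame) [0.0029 0.0001 0.0024] shift(target frame) [0.0028 0.0001 0.0024]
```

View pics/c9.png

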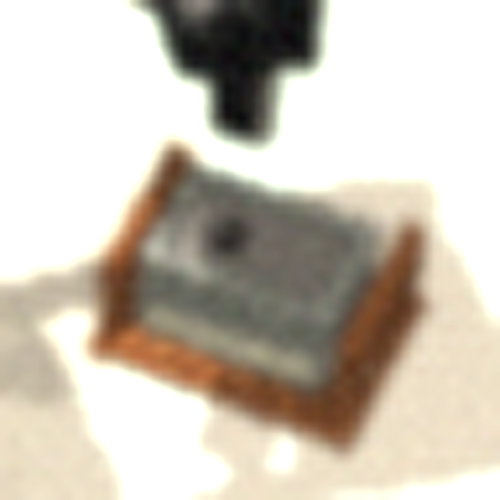

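The light sits in the holder between the cheeks, level and released, with the nub at crop (225,235) on the left (+y) half. I'll place one finger, with the jaws at about 25 mm, over the empty part of the slot.

```bash
python3 - <<'E'
from h import *
p=ray("scene",(263+225/10.417-.5,200+235/10.417-.5),.044);d=p[:2]-[.4825,-.189];print(p,d@[.982,.189],d@[-.189,.982])
E
python3 go.py .504 -.196 .05 -79.1
```

```text
[ 0.47870914 -0.17671127  0.044     ] -0.0014000548607024854 0.012784006821604453
t 23.55 pos [ 0.482  -0.1866  0.0828] yaw -79.1 open 0.298 F [ 0.2 -0.5 -1.4]
turn [-0.    0.06 -0.07] shift(cur frame) [0.0329 0.0198 0.0133] shift(target frame) [0.0328 0.0198 0.0134]
```

>>> carry_out(motion=[0, 0, 0, 0, 0.02, 0.0133, 0.4, 0, 0, 0, 0.01, 0, 0, 0.4, 0, 0, 0, 0.015, 0, 0, 0.4, 0, 0, 0, 0, 0, 0, 0.4, 0, 0, 0, 0, 0, 0, 0.4])

```text
time_s: 24.05
eef_pos: [0.5018, -0.1944, 0.0534]
eef_rot: [0.543, 0.45, 0.547, -0.45]
wrist_force: [0.3, -0.6, 0.0]
opening: 0.297
```

```bash
python3 go.py .504 -.196 .027 -79.1
```

```text
t 24.05 pos [ 0.5018 -0.1944  0.0534] yaw -79.1 open 0.297 F [ 0.3 -0.6  0. ]
turn [-0.   -0.22  0.23] shift(cur frame) [0.0264 0.002  0.0021] shift(target frame) [0.0264 0.0018 0.002 ]
```

Correct, then probe downwards in small steps to find the slot floor.

>>> carry_out(motion=[0, -0.2, 0.2, 0.01, 0.002, 0.002, 0.4, 0, 0, 0, 0.01, 0, 0, 0.4, 0, 0, 0, 0, 0, 0, 0.4, 0, 0, 0, 0, 0, 0, 0.4])

```text
time_s: 24.45
eef_pos: [0.5036, -0.1958, 0.0319]
eef_rot: [0.545, 0.45, 0.545, -0.45]
wrist_force: [-0.1, 0.4, 0.7]
opening: 0.302
```

>>> carry_out(motion=[0, 0, 0, 0.003, 0, 0, 0.4, 0, 0, 0, 0, 0, 0, 0.4, 0, 0, 0, 0, 0, 0, 0.4])

```text
time_s: 24.75
eef_pos: [0.504, -0.1959, 0.0292]
eef_rot: [0.545, 0.45, 0.545, -0.45]
wrist_force: [-0.2, -0.2, -0.4]
opening: 0.298
```

>>> carry_out(motion=[0, 0, 0, 0.003, 0, 0, 0.4, 0, 0, 0, 0, 0, 0, 0.4, 0, 0, 0, 0, 0, 0, 0.4])

```text
time_s: 25.05
eef_pos: [0.5044, -0.1962, 0.0264]
eef_rot: [0.546, 0.45, 0.545, -0.45]
wrist_force: [-0.4, 0.0, 0.1]
opening: 0.299
```

```bash
python3 go.py .504 -.196 .024 -79.1
```

```text
t 25.05 pos [ 0.5044 -0.1962  0.0264] yaw -79.1 open 0.299 F [-0.4  0.   0.1]
turn [ 0.    0.06 -0.04] shift(cur frame) [ 0.0024 -0.0003 -0.0003] shift(target frame) [ 0.0024 -0.0003 -0.0003]
```

>>> carry_out(motion=[0, 0, 0, 0.003, 0, 0, 0.4, 0, 0, 0, 0, 0, 0, 0.4, 0, 0, 0, 0, 0, 0, 0.4])

```text
time_s: 25.35
eef_pos: [0.5044, -0.1962, 0.0232]
eef_rot: [0.546, 0.45, 0.545, -0.45]
wrist_force: [-0.2, 0.3, -0.2]
opening: 0.299
```

>>> carry_out(motion=[0, 0, 0, 0.002, 0, 0, 0.4, 0, 0, 0, 0, 0, 0, 0.4, 0, 0, 0, 0, 0, 0, 0.4])

```text
time_s: 25.65
eef_pos: [0.5044, -0.1962, 0.021]
eef_rot: [0.546, 0.45, 0.545, -0.45]
wrist_force: [0.2, 0.6, 0.8]
opening: 0.301
```

>>> carry_out(motion=[0, 0, 0, 0.002, 0, 0, 0.4, 0, 0, 0, 0, 0, 0, 0.4, 0, 0, 0, 0, 0, 0, 0.4])

```text
time_s: 25.95
eef_pos: [0.5044, -0.1962, 0.0189]
eef_rot: [0.546, 0.45, 0.545, -0.45]
wrist_force: [0.4, 0.2, -0.6]
opening: 0.297
```

>>> carry_out(motion=[0, 0, 0, 0.002, 0, 0, 0.4, 0, 0, 0, 0, 0, 0, 0.4, 0, 0, 0, 0, 0, 0, 0.4])

```text
time_s: 26.25
eef_pos: [0.5044, -0.1962, 0.0167]
eef_rot: [0.546, 0.45, 0.545, -0.45]
wrist_force: [0.3, -0.3, 0.1]
opening: 0.301
```

>>> carry_out(motion=[0, 0, 0, 0.002, 0, 0, 0.4, 0, 0, 0, 0, 0, 0, 0.4, 0, 0, 0, 0, 0, 0, 0.4])

```text
time_s: 26.55
eef_pos: [0.5044, -0.1962, 0.0145]
eef_rot: [0.546, 0.45, 0.545, -0.45]
wrist_force: [1.0, 0.0, -0.4]
opening: 0.301
```

>>> carry_out(motion=[0, 0, 0, 0.002, 0, 0, 0.4, 0, 0, 0, 0, 0, 0, 0.4, 0, 0, 0, 0, 0, 0, 0.4])

```text
time_s: 26.85
eef_pos: [0.505, -0.1966, 0.0134]
eef_rot: [0.546, 0.45, 0.544, -0.45]
wrist_force: [0.3, 0.3, 0.6]
opening: 0.302
```

>>> carry_out(motion=[0, 0, 0, 0.002, 0, 0, 0.4, 0, 0, 0, 0, 0, 0, 0.4, 0, 0, 0, 0, 0, 0, 0.4])

```text
time_s: 27.15
eef_pos: [0.5056, -0.1969, 0.0137]
eef_rot: [0.546, 0.45, 0.544, -0.45]
wrist_force: [-0.3, 0.1, -0.6]
opening: 0.3
```

The finger stops at TCP z≈0.0135, so its tip is on the slot floor (0.037). That implies an offset of about 23 mm, which agrees with the earlier contact on the nub's top (0.038 - 0.0153). I'll raise 3 mm and push towards the black line, which is -z in the tool frame.

>>> carry_out(motion=[0, 0, 0, -0.004, 0, 0, 0.4, 0, 0, 0, 0, -0.001, 0, 0.4, 0, 0, 0, 0, 0, 0, 0.4])

```text
time_s: 27.45
eef_pos: [0.5042, -0.1969, 0.0173]
eef_rot: [0.546, 0.45, 0.545, -0.45]
wrist_force: [-0.8, 0.3, 0.4]
opening: 0.3
```

>>> carry_out(motion=[0, 0, 0, 0, 0, -0.004, 0.4, 0, 0, 0, 0, 0, -0.004, 0.4, 0, 0, 0, 0, 0, -0.004, 0.4, 0, 0, 0, 0, 0, 0, 0.4, 0, 0, 0, 0, 0, 0, 0.4])

```text
time_s: 27.95
eef_pos: [0.5016, -0.1841, 0.017]
eef_rot: [0.546, 0.45, 0.544, -0.45]
wrist_force: [-0.1, -0.2, 0.2]
opening: 0.3
```

```bash
python3 go.py .5006 -.1775 .0165 -79.1
```

```text
t 27.95 pos [ 0.5016 -0.1841  0.017 ] yaw -79.06 open 0.3 F [-0.1 -0.2  0.2]
turn [ 0.04  0.13 -0.07] shift(cur frame) [ 0.0004  0.0003 -0.0067] shift(target frame) [ 0.0005  0.0003 -0.0067]
```

>>> carry_out(motion=[0, 0, 0, 0, 0, -0.003, 0.4, 0, 0, 0, 0, 0, -0.003, 0.4, 0, 0, 0, 0, 0, 0, 0.4, 0, 0, 0, 0, 0, 0, 0.4])

```text
time_s: 28.35
eef_pos: [0.5003, -0.1779, 0.0169]
eef_rot: [0.546, 0.45, 0.544, -0.45]
wrist_force: [0.4, -1.4, -0.4]
opening: 0.299
```

>>> carry_out(motion=[0, 0, 0, 0, 0, -0.003, 0.4, 0, 0, 0, 0, 0, 0, 0.4, 0, 0, 0, 0, 0, 0, 0.4])

```text
time_s: 28.65
eef_pos: [0.4997, -0.1748, 0.0169]
eef_rot: [0.546, 0.45, 0.544, -0.45]
wrist_force: [0.2, -1.7, 0.2]
opening: 0.299
```

>>> carry_out(motion=[0, 0, 0, 0, 0, -0.003, 0.4, 0, 0, 0, 0, 0, 0, 0.4, 0, 0, 0, 0, 0, 0, 0.4])

```text
time_s: 28.95
eef_pos: [0.5005, -0.1734, 0.0183]
eef_rot: [0.548, 0.449, 0.543, -0.451]
wrist_force: [-1.0, -1.8, 0.7]
opening: 0.3
```

>>> carry_out(motion=[0, 0, 0, 0.001, 0, -0.004, 0.4, 0, 0, 0, 0, 0, -0.003, 0.4, 0, 0, 0, 0, 0, 0, 0.4])

```text
time_s: 29.25
eef_pos: [0.5022, -0.1717, 0.0202]
eef_rot: [0.552, 0.448, 0.539, -0.451]
wrist_force: [-0.3, 0.8, 4.2]
opening: 0.299
```

The arm is now blocked, with force and tilt building, so the switch should be at its end. I'll back off, rise and move away to check.

>>> carry_out(motion=[0, 0, 0, 0, 0, 0.006, 0.4, 0, 0, 0, -0.01, 0, 0.002, 0.4, 0, 0, 0, -0.03, 0, 0, 0.4, 0, 0, 0, -0.04, 0, 0, 0.4, 0, 0, 0, -0.03, 0, -0.03, 0.4, 0, 0, 0, 0, 0, -0.045, 0.4, 0, 0, 0, 0, 0, -0.045, 0.4, 0, 0, 0, 0, 0, -0.045, 0.4, 0, 0, 0, 0, 0, -0.04, 0.4, 0, 0, 0, 0, 0, 0, 0.4])

```text
time_s: 30.25
eef_pos: [0.4609, 0.0319, 0.1347]
eef_rot: [0.549, 0.452, 0.54, -0.451]
wrist_force: [-0.9, -0.6, -0.4]
opening: 0.301
```

```bash
python3 - <<'E'
from hfit import *
out=[]
for c,r in(("scene",24),("top",18)):
    cv2.imwrite(f"pics/{c}8.png",ctrl.camera(c))
    print(c,[(n,np.round(w(c,d["point"]),3),round(d["conf"],2)) for n in("light","switch_top","holder","match_box","jar_olives","tumbler_a","mini_bitters") for d in ctrl.landmark_of(c,n)])
    im=cv2.imread(f"pics/{c}8.png");u,v=proj(c,[.48,-.189,.03]).astype(int);print(c,u-r,v-r,400/2/r);out.append(cv2.resize(im[v-r:v+r,u-r:u+r],(400,400),interpolation=cv2.INTER_CUBIC))
fit("light",[.4815,-.187,.2],("scene",),z=.006);fit("light",[.4815,-.187,.2],("top",),z=.006)
cv2.imwrite("pics/c10.png",cv2.convertScaleAbs(np.hstack(out),alpha=1.4))
o=ctrl.get_obs();print(o["time_s"],o["eef_pos"])
E
```

```text
scene [('light', array([ 0.479, -0.18 , -0.   ]), 0.91), ('light', array([0.481, 0.273, 0.   ]), 0.45), ('light', array([ 0.483, -0.192, -0.   ]), 0.18), ('switch_top', array([ 0.483, -0.184,  0.003]), 0.61), ('switch_top', array([ 0.484, -0.188,  0.01 ]), 0.54), ('holder', array([ 0.485, -0.19 ,  0.001]), 0.7), ('match_box', array([ 0.61 , -0.024,  0.007]), 0.86), ('jar_olives', array([ 0.473, -0.422, -0.002]), 0.81), ('tumbler_a', array([0.581, 0.431, 0.   ]), 0.81), ('tumbler_a', array([ 0.453,  0.398, -0.002]), 0.74), ('mini_bitters', array([0.61 , 0.334, 0.007]), 0.84)]
scene 263 202 8.333333333333334
top [('light', array([ 0.481, -0.182,  0.009]), 0.85), ('light', array([0.476, 0.272, 0.005]), 0.6), ('light', array([ 0.485, -0.187,  0.   ]), 0.54), ('holder', array([ 0.482, -0.186, -0.   ]), 0.85), ('match_box', array([ 0.606, -0.033, -0.002]), 0.81), ('jar_olives', array([ 0.468, -0.421, -0.   ]), 0.6), ('tumbler_a', array([0.579, 0.431, 0.004]), 0.86), ('tumbler_a', array([0.451, 0.403, 0.001]), 0.73), ('mini_bitters', array([0.609, 0.329, 0.005]), 0.6), ('mini_bitters', array([0.58 , 0.432, 0.007]), 0.6)]
top 300 190 11.11111111111111
light ('scene',) [ 0.4813 -0.1854] yaw 19.5 err 0.129 [('scene', np.float64(0.129))]
light ('top',) [ 0.4818 -0.1862] yaw 10.09 err 0.119 [('top', np.float64(0.119))]
31.15 [0.46275134 0.02765979 0.13474425]
```

View pics/c10.png

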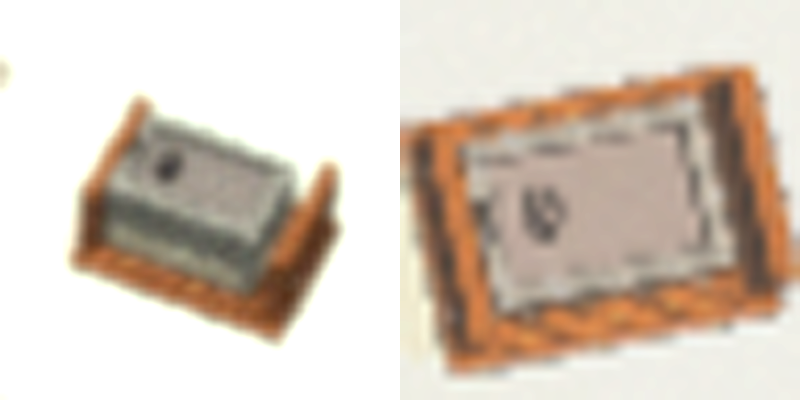

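The view shows the light flat in the holder, pushed against the left (+y) cheek. In the top crop the nub is at (545,215) and the black line on the rim at (480,215). Their separation looks larger than it should be when fully on, so I'll put numbers on it.

```bash
python3 - <<'E'
from h import *
ly=np.array([-.194,.981])
s=ray("scene",(263+168/8.333-.5,202+165/8.333-.5),.044);print("scene nub",s.round(4),"moved along y since seated",((s[:2]-[.4787,-.1767])@ly).round(4))
T=lambda a,b:ray("top",(300+a/11.11-.5,190+b/11.11-.5),.044)
L=dict(nub=(145,215),line=(80,215),lend=(83,228),rend=(322,178))
P={k:T(*v) for k,v in L.items()}
for k in P: print(k,P[k].round(4),((P[k][:2]-[.481,-.188])@ly).round(4))
# darkness profile along the light's axis in top picture at z=.044, through slot middle
g=cv2.cvtColor(cv2.imread("pics/top8.png"),cv2.COLOR_BGR2GRAY).astype(np.float32);g7=cv2.cvtColor(cv2.imread("pics/scene8.png"),cv2.COLOR_BGR2GRAY).astype(np.float32)
lx=np.array([.981,.194])
for cam,im in(("top",g),("scene",g7)):
    print(cam)
    for y in range(-46,48,2):
        v=[im[tuple(reversed(np.round(proj(cam,[*(np.array([.481,-.188])+lx*x/1e3+ly*y/1e3),.044])).astype(int)))] for x in(-12,-6,-3,0,3,6,12)]
        print(y,np.array(v).astype(int))
E
```

```text
scene nub [ 0.4786 -0.1709  0.044 ] moved along y since seated 0.0057
nub [ 0.4782 -0.1706  0.044 ] 0.0177
line [ 0.4782 -0.1533  0.044 ] 0.0346
lend [ 0.4747 -0.154   0.044 ] 0.0346
rend [ 0.4881 -0.2179  0.044 ] -0.0307
top
-46 [164 112 151 162 119 121 153]
-44 [113 102 102 106 119 121 102]
-42 [100 102 102 102 102 101 100]
-40 [100  97 100 102  92  96 100]
-38 [86 57 63 79 92 96 71]
-36 [59 55 57 59 58 58 58]
-34 [59 60 60 59 62 61 58]
-32 [68 82 81 69 62 61 76]
-30 [103  82  81 114  91  82 132]
-28 [103 132 137 114 127 131 132]
-26 [129 124 133 131 127 131 132]
-24 [ 87 124 133  84  90 121  83]
-22 [ 87 103  91  84 117 105  96]
-20 [119 125 125 125 125 117 124]
-18 [119 125 125 124 125 124 125]
-16 [119 125 125 124 125 125 125]
-14 [125 125 125 126 126 125 126]
-12 [124 125 125 127 124 125 126]
-10 [124 125 125 127 124 126 126]
-8 [126 125 125 125 126 126 125]
-6 [126 127 127 125 124 126 125]
-4 [119 127 126 125 124 126 125]
-2 [121 127 126 126 125 126 125]
0 [126 126 126 126 125 126 125]
2 [126 125 125 126 125 125 124]
4 [126 125 126 126 127 125 124]
6 [125 126 126 125 125 125 1
[... 1512 characters left out ...]
 112  97]
6 [114 111 111 114 111 112 103]
8 [114 112 111 104 104 112 105]
10 [111  96  96 104 104 103 105]
12 [106  70  96  76  68 103 103]
14 [105  70  48  48  68  68  95]
16 [114  71  48  48  57  82  94]
18 [114  71  51  69  57  77  94]
20 [118  84  84  69  69  86  94]
22 [112  84  84  92  86  86  94]
24 [107 103  99  92 101 101  88]
26 [107 101  99  99  89 100  88]
28 [115 101  93  89  89  90  97]
30 [115 105  93  86  86  90 104]
32 [116 105 105  86  73  73 104]
34 [116 104  86  86  75  73  82]
36 [107 104  89  89  75  84  95]
38 [107 101  89  89  89  84 101]
40 [107 101 103 123  89 113 101]
42 [142 142 142 123 123 113 138]
44 [171 142 142 169 153 153 138]
46 [200 192 203 169 193 193 200]
```

The picture puts the nub only about 14 mm from the light's centre, a switch value of about 5 mm. The push blocked exactly where full on was expected. The over-push then made the tip climb, and it probably dragged the nub back on withdrawal. I'll redo it with the tip deeper, stop at the block and leave cleanly.

```bash
python3 go.py .5015 -.1888 .07 -79
```

```text
t 31.15 pos [0.4628 0.0277 0.1347] yaw -79.61 open 0.3 F [0.4 0.6 0.3]
turn [-0.62  0.64 -0.52] shift(cur frame) [ 0.0672 -0.0015  0.2192] shift(target frame) [ 0.0647 -0.0033  0.2199]
```

>>> carry_out(motion=[-0.6, 0.6, -0.5, 0, -0.003, 0.03, 0.4, 0, 0, 0, 0, 0, 0.045, 0.4, 0, 0, 0, 0, 0, 0.045, 0.4, 0, 0, 0, 0, 0, 0.045, 0.4, 0, 0, 0, 0, 0, 0.035, 0.4, 0, 0, 0, 0.03, 0, 0.02, 0.4, 0, 0, 0, 0.03, 0, 0, 0.4, 0, 0, 0, 0, 0, 0, 0.4, 0, 0, 0, 0, 0, 0, 0.4])

```text
time_s: 32.05
eef_pos: [0.5054, -0.1981, 0.0757]
eef_rot: [0.549, 0.449, 0.544, -0.448]
wrist_force: [-0.8, 0.1, -0.0]
opening: 0.298
```

```bash
python3 go.py .5015 -.1888 .035 -79
```

```text
t 32.05 pos [ 0.5054 -0.1981  0.0757] yaw -78.76 open 0.298 F [-0.8  0.1 -0. ]
turn [ 0.24  0.23 -0.28] shift(cur frame) [ 0.0406 -0.0022 -0.0101] shift(target frame) [ 0.0407 -0.0021 -0.0099]
```

>>> carry_out(motion=[0.2, 0.2, -0.3, 0.01, -0.002, -0.008, 0.4, 0, 0, 0, 0.015, 0, 0, 0.4, 0, 0, 0, 0.012, 0, 0, 0.4, 0, 0, 0, 0, 0, 0, 0.4, 0, 0, 0, 0, 0, 0, 0.4])

```text
time_s: 32.55
eef_pos: [0.5035, -0.1886, 0.039]
eef_rot: [0.548, 0.449, 0.545, -0.449]
wrist_force: [-0.0, -0.6, -0.0]
opening: 0.298
```

```bash
python3 go.py .5015 -.1888 .0155 -79
```

```text
t 32.55 pos [ 0.5035 -0.1886  0.039 ] yaw -78.76 open 0.298 F [-0.  -0.6 -0. ]
turn [ 0.24  0.18 -0.14] shift(cur frame) [ 0.0235 -0.0021 -0.0003] shift(target frame) [ 0.0235 -0.002  -0.0002]
```

>>> carry_out(motion=[0, 0.2, -0.1, 0.01, -0.001, 0, 0.4, 0, 0, 0, 0.008, 0, 0, 0.4, 0, 0, 0, 0.005, 0, 0, 0.4, 0, 0, 0, 0, 0, 0, 0.4, 0, 0, 0, 0, 0, 0, 0.4])

```text
time_s: 33.05
eef_pos: [0.5029, -0.1892, 0.0144]
eef_rot: [0.547, 0.449, 0.546, -0.448]
wrist_force: [0.1, -0.1, 0.6]
opening: 0.296
```

```bash
python3 go.py .4982 -.1721 .0155 -79
```

```text
t 33.05 pos [ 0.5029 -0.1892  0.0144] yaw -78.76 open 0.296 F [ 0.1 -0.1  0.6]
turn [ 0.24 -0.01 -0.06] shift(cur frame) [-0.0011 -0.0013 -0.0177] shift(target frame) [-0.0011 -0.0014 -0.0177]
```

>>> carry_out(motion=[0, 0, 0, -0.0005, 0, -0.004, 0.4, 0, 0, 0, 0, 0, -0.004, 0.4, 0, 0, 0, 0, 0, -0.003, 0.4, 0, 0, 0, 0, 0, 0, 0.4, 0, 0, 0, 0, 0, 0, 0.4])

```text
time_s: 33.55
eef_pos: [0.5012, -0.1779, 0.0159]
eef_rot: [0.548, 0.449, 0.546, -0.448]
wrist_force: [-0.6, -1.7, -0.6]
opening: 0.299
```

>>> carry_out(motion=[0, 0, 0, 0, 0, -0.002, 0.4, 0, 0, 0, 0, 0, 0, 0.4, 0, 0, 0, 0, 0, 0, 0.4])

```text
time_s: 33.85
eef_pos: [0.501, -0.1759, 0.0161]
eef_rot: [0.548, 0.449, 0.546, -0.448]
wrist_force: [0.0, -0.3, 0.8]
opening: 0.298
```

>>> carry_out(motion=[0, 0, 0, 0, 0, -0.002, 0.4, 0, 0, 0, 0, 0, 0, 0.4, 0, 0, 0, 0, 0, 0, 0.4])

```text
time_s: 34.15
eef_pos: [0.5008, -0.1746, 0.0163]
eef_rot: [0.548, 0.449, 0.545, -0.449]
wrist_force: [-0.1, -1.6, -0.8]
opening: 0.301
```

>>> carry_out(motion=[0, 0, 0, 0, 0, -0.002, 0.4, 0, 0, 0, 0, 0, 0, 0.4, 0, 0, 0, 0, 0, 0, 0.4])

```text
time_s: 34.45
eef_pos: [0.5009, -0.1746, 0.0166]
eef_rot: [0.549, 0.448, 0.544, -0.449]
wrist_force: [-0.1, -1.5, -0.5]
opening: 0.302
```

Hard stop at y=-0.1746. I'll back off 3 mm, settle, then go straight up.

>>> carry_out(motion=[0, 0, 0, 0.0005, 0, 0.003, 0.4, 0, 0, 0, 0, 0, 0.001, 0.4, 0, 0, 0, 0, 0, 0, 0.4, 0, 0, 0, -0.01, 0, 0, 0.4, 0, 0, 0, -0.03, 0, 0, 0.4, 0, 0, 0, -0.03, 0, 0, 0.4, 0, 0, 0, -0.02, 0, -0.04, 0.4, 0, 0, 0, 0, 0, -0.045, 0.4, 0, 0, 0, 0, 0, -0.045, 0.4, 0, 0, 0, 0, 0, -0.045, 0.4])

```text
time_s: 35.45
eef_pos: [0.4692, -0.0049, 0.1142]
eef_rot: [0.548, 0.452, 0.541, -0.45]
wrist_force: [0.4, -0.2, 0.1]
opening: 0.298
```

>>> carry_out(motion=[0, 0, 0, 0, 0, -0.02, 0.4, 0, 0, 0, 0, 0, 0, 0.4])

```text
time_s: 35.65
eef_pos: [0.4637, 0.0205, 0.1157]
eef_rot: [0.549, 0.451, 0.542, -0.448]
wrist_force: [0.2, 0.2, 0.3]
opening: 0.3
```

```bash
cat > prof.py <<'E'
import sys
from h import *
ly=np.array([-.194,.981]);lx=np.array([.981,.194]);n=sys.argv[1]
for cam in("top","scene"):
    im=ctrl.camera(cam);cv2.imwrite(f"pics/{cam}{n}.png",im);g=cv2.cvtColor(im,cv2.COLOR_BGR2GRAY).astype(np.float32)
    ys=np.arange(-44,46,2);prof=[]
    for y in ys:
        P=np.array([proj(cam,[*(np.array([.481,-.188])+lx*x/1e3+ly*y/1e3),.044]) for x in(-4,-2,0,2,4)],np.float32)
        prof.append(cv2.remap(g,P[:,:1],P[:,1:],cv2.INTER_LINEAR).mean())
    print(cam," ".join(f"{y}:{int(p)}" for y,p in zip(ys,prof)))
o=ctrl.get_obs();print(o["time_s"],o["eef_pos"])
E
python3 prof.py 9
```

```text
top -44:110 -42:101 -40:93 -38:73 -36:60 -34:60 -32:70 -30:95 -28:122 -26:127 -24:104 -22:100 -20:121 -18:125 -16:125 -14:125 -12:125 -10:125 -8:125 -6:125 -4:124 -2:125 0:125 2:125 4:125 6:125 8:125 10:125 12:125 14:125 16:125 18:123 20:115 22:98 24:93 26:88 28:80 30:80 32:83 34:86 36:89 38:95 40:99 42:92 44:73
scene -44:82 -42:92 -40:94 -38:89 -36:82 -34:76 -32:81 -30:94 -28:110 -26:117 -24:115 -22:112 -20:111 -18:112 -16:113 -14:114 -12:113 -10:113 -8:114 -6:113 -4:112 -2:112 0:112 2:112 4:112 6:113 8:114 10:113 12:113 14:112 16:109 18:101 20:85 22:66 24:55 26:53 28:59 30:69 32:76 34:80 36:84 38:94 40:109 42:131 44:160
35.75 [0.46458149 0.01824052 0.11562421]
```

The nub's -y edge has moved from 12 to about 21.5 mm, and no bright gap remains before the slot's end at about 31.5 mm. The switch is therefore fully on. I'll do one last pose check and hand in.

```bash
python3 - <<'E'
from fit import *
fit("light",[.4805,-.184,.2],("top",),z=.006)
print([(c,np.round(w(c,d["point"]),3),round(d["conf"],2)) for c in("top","scene") for d in ctrl.landmark_of(c,"light")[:1]])
o=ctrl.get_obs();print(o["time_s"],o["wrist_force"])
print(ctrl.hand_in())
E
```

```text
light ('top',) [ 0.4814 -0.1863] yaw 15.16 err 0.211 [('top', np.float64(0.211))]
[('top', array([ 0.483, -0.184,  0.006]), 0.62), ('scene', array([ 0.48 , -0.184,  0.003]), 0.88)]
35.9 [ 0.61628319 -0.30904137  0.29940661]
the job is handed in; nothing more can be done
None
```

The job is handed in at 35.9 s. The light sits released in the wooden holder, and its switch looks fully on. No verdict was given, so this rests on my own measurements.

**What I did:** I lifted the light from the dock by its ends, set it upright on the open worktop and regripped it by its long sides. I then seated it in the holder, let go, and pushed the switch to the black-line end with one fingertip.

**Last checks:**
- **Switch:** the nub's -y edge moved about 9.5 mm in the last push, from about 5 mm on. No gap is left before the slot's end, so it is at about 14 of 14 mm.
- **Light position:** it rests against the holder's +y cheek, about 2–4 mm off centre (8 mm allowed). It stopped at the expected seat height. I measured flatness only through that.
- **Angle:** the last mask fit gave 15° against the holder's 11°. It was a poor fit, but it is inside the 10° tolerance. An earlier, better fit gave 10°.
- **Bystanders:** the last readings, taken before the second push, were within about 6 mm of the starting ones.
- **Robot:** the hand is clear of everything.

**What went wrong on the way:**
- **Tip height:** the fingertips sit about 23 mm behind the reported TCP. My first regrip closed over the light's top without moving it, and I repeated it lower.
- **First switch push:** it ended at only about 5 mm. I overpushed, and withdrawing the finger probably dragged the nub back. The second, deeper push stopped hard at the end.
- **Camera disagreement:** positions from the scene camera read about 4 mm too far along +y compared with the gripper, so I relied mainly on the top camera and the gripper.

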